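# Open, load and lock a thermal block with its T-key

### The arm

A 6-joint arm with a two-finger parallel gripper is mounted at the origin on a cart in front of the work surface, level with it; the furniture and walls round the work are solid. World frame = base frame: x ahead of the robot, y to its left, z up, the work surface at z = 0. Lengths are in m, angles in rad, forces in N, time in s.
With the tool pointing down it reaches from about 0.425 to 0.95 m from the base axis. Payload 14.7 kg.
Tool frame: the origin (TCP) lies midway between the tips of the shut fingers; the grasp point (between the pads) lies 19 mm behind it (manip.hold_point_z is the distance from the TCP to the grasp point, in m); z points along the fingers, y is the line along which they close (so a half turn about z gives the same grasp; the last joint's range is limited). The gripper opens to 85 mm and grips with 20 to 120 N. Pads are 22 mm wide; open, the fingers measure 114 mm over their backs; the gripper's body (76 mm by 85 mm) begins 54 mm behind the grasp point. The pads swing forward as they close: fully open they stand 13 mm farther back than shut.
Start: joints at [-1.331, 0.48, 1.596, -0, 1.065, -0.047], TCP at [0.184, -0.623, 0.231] pointing down, gripper open.
Joint ranges: [-2.75, 2.75], [-0.82, 2.05], [0.23, 2.67], [-1.56, 4.7], [0.09, 2.69], [-2.92, 2.92]. Speed limits (rad/s): [1.89, 1.89, 2.39, 3.01, 3.01, 3.01].

### API

Orientations are given as a 3x3 rotation matrix whose columns are the frame's x, y, z axes.
In Python, from bench import manip gives the robot as it stands. The module is installed in compiled form; this text tells all that it offers.
- The arm moves only by the shell command python3 -m pendant 'ROWS'. ROWS is JSON, a list of rows, each an object with "grip": the closure, from 0 (fully open) to 1 (shut); "translation": the shift along the world's x, y, z in m, a list of three; "dr": the turn, a rotation vector about the world's x, y, z in rad, a list of three. A call has 1 to 20 rows; each row shifts and turns the commanded pose from where the row before left it; what a row does not reach is not made up. A row lasts 1/8 s, in which the tool goes at most 62.5 mm and 10.7 degrees, less where a joint would pass 70% of its speed; a pose out of reach is approached as far as the arm can. A call is refused whole if a number of a shift passes 0.0625 or a number of a turn 0.188, either way. A call with a gripper value outside its range is refused whole. The fingers move at their own pace and stop on an object; the grip force is fixed at half the most. Time passes only in rows, so rows that do not move let the fingers close. It gives the time, the measured TCP pose, the force, the opening and the grip force at its end, in the units of the state.
- manip.observe(): the state, without advancing time (a new reading comes with each control period).
- manip.snapshot(name): name is "side" or "top" or "wrist"; returns the picture (400x640x3 uint8, blue, green, red); there is no depth.
- manip.camera_model(name): a dict with "K" (3x3 intrinsics, pixels), "eye" and "attitude" of the camera in the world. Camera axes: x right, y down, z forward; pixel columns grow to the right and rows downward; lengths in m; the calibration is good to about 2 mm. A picture is of the moment at which its call begins: read the wrist's pose just before it. camera_model takes no time and is no camera call; for the wrist camera it gives the pose at the moment of the call.
- manip.hand_in(): hands the job in; it is judged then, once.
The state is a dict: "time_s": time; "joints": joint angles; "joint_velocities": joint speeds; "effort": joint torques, N m; "eef_pos": TCP position; "ee_rot": TCP orientation; "contact_force": force on the tool from outside, world axes, zero at the start; "wrist_torque": the same for the moment, N m; "width": opening from 0.0 (shut) to 1.0 (fully open); "grasp_force": force on a finger pad.
Only numpy, scipy, OpenCV 4.12 (cv2) and the standard library are available. Lean on these libraries where they do the work, as an engineer would, in place of code of your own. Each camera call takes 0.05 s, during which the arm holds its last target. There are 200 camera calls.

### The job

Open the thermal block by setting the T-key in the square recess of its middle knob and turning it anticlockwise as far as it goes, so that its four arms clear the pockets. Then load every aluminium plate lying on the worktop into a pocket of its own size and press each one down until it lies level with the block's top face. Last, turn the knob clockwise with the key as far as it goes to lock the plates, put the key back upright in its stand, and leave the beaker and the roll of tape where they are.

Things in the scene. Friction and masses are not known exactly. Their poses are not given: they have to be found in the camera images.
- block: Fixed thermal block: grey base and aluminium top, 232 x 202 mm and 45 mm high, with two large pockets on its far (+x) half and two small ones on its near half, left is +y. Origin on the worktop under the axis of the middle knob; x towards the large pockets, z up; it extends x -101 to +131 mm and y +-101 mm. Ribs 44 mm wide part the pockets.
- bay_large_left (a point): Centre of the mouth of the large left-hand pocket, level with the block's top face; axes as the block's. Pocket 95 x 65 mm (x, y). Its stiff rubber floor starts 6 mm below, so a plate laid in stands 8 mm proud; it yields to about 8 N plus, goes down 8 mm to a stop (plate then level, its listed point 4 mm above this one) and stays where pushed.
- bay_large_right (a point): Centre of the mouth of the large right-hand pocket, level with the block's top face; axes as the block's. Pocket 95 x 65 mm (x, y). Its stiff rubber floor starts 6 mm below, so a plate laid in stands 8 mm proud; it yields to about 8 N plus, goes down 8 mm to a stop (plate then level, its listed point 4 mm above this one) and stays where pushed.
- bay_small_left (a point): Centre of the mouth of the small left-hand pocket, level with the block's top face; axes as the block's. Pocket 65 x 65 mm (x, y). Its stiff rubber floor starts 6 mm below, so a plate laid in stands 8 mm proud; it yields to about 8 N plus, goes down 8 mm to a stop (plate then level, its listed point 4 mm above this one) and stays where pushed.
- bay_small_right (a point): Centre of the mouth of the small right-hand pocket, level with the block's top face; axes as the block's. Pocket 65 x 65 mm (x, y). Its stiff rubber floor starts 6 mm below, so a plate laid in stands 8 mm proud; it yields to about 8 N plus, goes down 8 mm to a stop (plate then level, its listed point 4 mm above this one) and stays where pushed.
- knob_recess (a point): Centre of the mouth of the square recess in the steel knob, 77 mm above the worktop, z up on the knob's axis. Recess 17 x 17 mm, 21 mm deep, sides along this point's x and y, which turn with the knob (the block's axes at joint 0). Boss 42 mm across; four arms reach 46 mm from the axis, 47 to 53 mm above the worktop: along the ribs at 0, over plate corners when locked; a proud plate blocks them.
- knob (a joint): Turn of the knob, rad: 0 open (arms along the ribs, free to load), grows clockwise seen from above to the stop at 0.80 (locked); 0.05 N m of friction, stays where left. Starts locked, between 0.70 and 0.80. The key has up to 0.25 rad of play in the recess, so it must be turned farther than the knob.
- large_plate_0_centre (a point): Flat aluminium plate 90 x 60 x 14 mm with a black grip bar upright on its top along the plate's x axis (46 long, 14 wide, 22 high, centred); 36 mm high in all, 0.14 to 0.28 kg. The point is on the centre line half-way up: 18 mm above the underside, 4 mm above the plate's top face. x along the 90 mm side, z up. May be absent.
- large_plate_1_centre (a point): Flat aluminium plate 90 x 60 x 14 mm with a black grip bar upright on its top along the plate's x axis (46 long, 14 wide, 22 high, centred); 36 mm high in all, 0.14 to 0.28 kg. The point is on the centre line half-way up: 18 mm above the underside, 4 mm above the plate's top face. x along the 90 mm side, z up. May be absent.
- small_plate_0_centre (a point): Flat aluminium plate 60 x 60 x 14 mm with a black grip bar upright on its top along the plate's x axis (46 long, 14 wide, 22 high, centred); 36 mm high in all, 0.14 to 0.28 kg. The point is on the centre line half-way up: 18 mm above the underside, 4 mm above the plate's top face. x along the grip bar (the plate is square), z up. May be absent.
- small_plate_1_centre (a point): Flat aluminium plate 60 x 60 x 14 mm with a black grip bar upright on its top along the plate's x axis (46 long, 14 wide, 22 high, centred); 36 mm high in all, 0.14 to 0.28 kg. The point is on the centre line half-way up: 18 mm above the underside, 4 mm above the plate's top face. x along the grip bar (the plate is square), z up. May be absent.
- key_handle (a point): Centre of the T-key's black handle bar, 80 x 16 x 26 mm (x, y, z), z up. Below it: a collar of 34 mm diameter from 25 to 30 mm below this point, then a 14 mm square steel shank (sides along x and y; last 4 mm reduced to 10.5 mm) to the tip, 78 mm below. Mass 0.16 kg. Starts upright in its stand.
- key_tip (a point): Tip of the T-key's shank, axes as the handle's.
- stand_hole (a point): Centre of the mouth of the round hole in the fixed key stand, a grey block 66 x 66 mm, 60 mm high; hole of 23 mm diameter, 50 mm deep, with the key's collar resting on the mouth when the key is home (the key's handle point is then 30 mm above this point, its tip 48 mm below).
- tape_roll: Bystander: roll of tape lying flat, 68 mm, 19 high; origin under its centre.
- beaker_pp: Bystander: plastic beaker, 64 mm, 78 high; origin under its centre.

How it is judged:
On the way, in this order (a step that is already met when the one before it is completed fails the run):
1. the key, in the recess, has turned the knob open (under 0.2 rad) (horizontal distance between key_tip and knob_recess below 0.004 m and z of key_tip in the frame of knob_recess below -0.01 m and angle between key_tip's own z axis and vertical below 0.15 rad and value of joint knob below 0.2 rad), for 0.1 s.
2. every plate lies level in a pocket of its size, with the knob still open (((horizontal distance between large_plate_0_centre and bay_large_left below 0.005 m and z of large_plate_0_centre in the frame of bay_large_left below 0.0058 m and angle between large_plate_0_centre's own z axis and vertical below 0.04 rad) or (horizontal distance between large_plate_0_centre and bay_large_right below 0.005 m and z of large_plate_0_centre in the frame of bay_large_right below 0.0058 m and angle between large_plate_0_centre's own z axis and vertical below 0.04 rad)) and ((horizontal distance between large_plate_1_centre and bay_large_left below 0.005 m and z of large_plate_1_centre in the frame of bay_large_left below 0.0058 m and angle between large_plate_1_centre's own z axis and vertical below 0.04 rad) or (horizontal distance between large_plate_1_centre and bay_large_right below 0.005 m and z of large_plate_1_centre in the frame of bay_large_right below 0.0058 m and angle between large_plate_1_centre's own z axis and vertical below 0.04 rad)) and ((horizontal distance between small_plate_0_centre and bay_small_left below 0.005 m and z of small_plate_0_centre in the frame of bay_small_left below 0.0058 m and angle between small_plate_0_centre's own z axis and vertical below 0.04 rad) or (horizontal distance between small_plate_0_centre and bay_small_right below 0.005 m and z of small_plate_0_centre in the frame of bay_small_right below 0.0058 m and angle between small_plate_0_centre's own z axis and vertical below 0.04 rad)) and ((horizontal distance between small_plate_1_centre and bay_small_left below 0.005 m and z of small_plate_1_centre in the frame of bay_small_left below 0.0058 m and angle between small_plate_1_centre's own z axis and vertical below 0.04 rad) or (horizontal distance between small_plate_1_centre and bay_small_right below 0.005 m and z of small_plate_1_centre in the frame of bay_small_right below 0.0058 m and angle between small_plate_1_centre's own z axis and vertical below 0.04 rad)) and value of joint knob below 0.25 rad), for 0.2 s.
3. the key, in the recess, has turned the knob clockwise to its stop (horizontal distance between key_tip and knob_recess below 0.004 m and z of key_tip in the frame of knob_recess below -0.01 m and angle between key_tip's own z axis and vertical below 0.15 rad and value of joint knob above 0.66 rad), for 0.1 s.
At the end, for the whole second after the job is handed in: every plate present lies in a pocket of its size within 5 mm of its centre, level (tilt under 0.04 rad) and no more than 1.8 mm above the block's top face; the knob is turned beyond 0.66 rad; the key stands upright in its stand, home to within 6 mm (((horizontal distance between large_plate_0_centre and bay_large_left below 0.005 m and z of large_plate_0_centre in the frame of bay_large_left below 0.0058 m and angle between large_plate_0_centre's own z axis and vertical below 0.04 rad) or (horizontal distance between large_plate_0_centre and bay_large_right below 0.005 m and z of large_plate_0_centre in the frame of bay_large_right below 0.0058 m and angle between large_plate_0_centre's own z axis and vertical below 0.04 rad)) and ((horizontal distance between large_plate_1_centre and bay_large_left below 0.005 m and z of large_plate_1_centre in the frame of bay_large_left below 0.0058 m and angle between large_plate_1_centre's own z axis and vertical below 0.04 rad) or (horizontal distance between large_plate_1_centre and bay_large_right below 0.005 m and z of large_plate_1_centre in the frame of bay_large_right below 0.0058 m and angle between large_plate_1_centre's own z axis and vertical below 0.04 rad)) and ((horizontal distance between small_plate_0_centre and bay_small_left below 0.005 m and z of small_plate_0_centre in the frame of bay_small_left below 0.0058 m and angle between small_plate_0_centre's own z axis and vertical below 0.04 rad) or (horizontal distance between small_plate_0_centre and bay_small_right below 0.005 m and z of small_plate_0_centre in the frame of bay_small_right below 0.0058 m and angle between small_plate_0_centre's own z axis and vertical below 0.04 rad)) and ((horizontal distance between small_plate_1_centre and bay_small_left below 0.005 m and z of small_plate_1_centre in the frame of bay_small_left below 0.0058 m and angle between small_plate_1_centre's own z axis and vertical below 0.04 rad) or (horizontal distance between small_plate_1_centre and bay_small_right below 0.005 m and z of small_plate_1_centre in the frame of bay_small_right below 0.0058 m and angle between small_plate_1_centre's own z axis and vertical below 0.04 rad)) and value of joint knob above 0.66 rad and horizontal distance between key_handle and stand_hole below 0.012 m and z of key_handle in the frame of stand_hole below 0.036 m and angle between key_handle's own z axis and vertical below 0.12 rad); the robot touches nothing.
It fails at once if the tape_roll is shoved more than 6 cm (distance of tape_roll from where it was at the start of the episode above 0.06 m).
It fails at once if the beaker_pp is shoved more than 6 cm (distance of beaker_pp from where it was at the start of the episode above 0.06 m).
Of large_plate_0, large_plate_1, small_plate_0, small_plate_1 only 2 to 4 are there at a start; the rules pass over those that are not, and their reading is None.
At some moment in a run one of large_plate_0, large_plate_1, small_plate_0, small_plate_1 may be knocked a few centimetres aside while the robot is not near it.
It also fails if it takes over 210 s, if anything falls off the work surface, if the arm or the gripper's body presses on something with over 40 N, if the wrist force passes 120 N, or if a joint passes its speed limit or range.

## Working session

There is one attempt and no reset: what is moved stays moved. The work goes in short steps, Python scripts to look and compute and a shell command to move; the robot and the scene stay as the last step left them, time stands still between calls to the robot, and variables do not carry over. Pictures are saved under pics/ and viewed, at most 16 in all, crops included, and the job is handed in when it is done.

```bash
mkdir -p pics; python3 - <<'E'
from bench import manip
import cv2, numpy as np
for n in ("top","side"):
    m=manip.camera_model(n); print(n,np.round(m["K"],1).tolist(),np.round(m["eye"],4).tolist(),np.round(m["attitude"],4).tolist())
    cv2.imwrite(f"pics/{n}0.png",manip.snapshot(n))
s=manip.observe(); print({k:np.round(v,3).tolist() for k,v in s.items()}); print(manip.hold_point_z)
E
```

```text
top [[446.5, 0.0, 320.3], [0.0, 446.5, 194.3], [0.0, 0.0, 1.0]] [0.4807, 0.1072, 1.1912] [[-0.017, -0.9978, 0.0635], [-0.9997, 0.0183, 0.0189], [-0.02, -0.0631, -0.9978]]
side [[400.2, 0.0, 316.7], [0.0, 400.2, 201.2], [0.0, 0.0, 1.0]] [0.3278, -0.8644, 0.5093] [[0.9681, -0.0956, 0.2317], [-0.2507, -0.3668, 0.8959], [-0.0007, -0.9254, -0.3791]]
{'time_s': 0.1, 'joints': [-1.331, 0.481, 1.597, 0.0, 1.065, -0.047], 'joint_velocities': [0.001, -0.002, -0.001, -0.001, -0.001, 0.002], 'effort': [0.0, -95.226, -43.104, 0.0, 0.005, -0.0], 'eef_pos': [0.184, -0.623, 0.231], 'ee_rot': [[0.959, 0.283, -0.0], [0.283, -0.959, 0.001], [0.0, -0.001, -1.0]], 'contact_force': [-0.252, -0.259, -0.08], 'wrist_torque': [-0.002, -0.014, 0.025], 'grasp_force': 0.0, 'width': 1.002}
0.0187
```

View pics/top0.png

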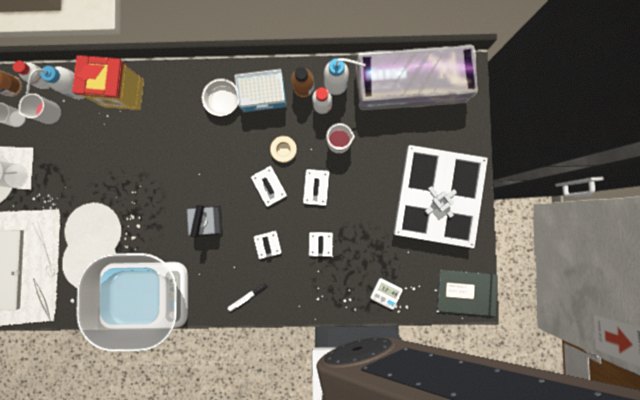

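View pics/side0.png

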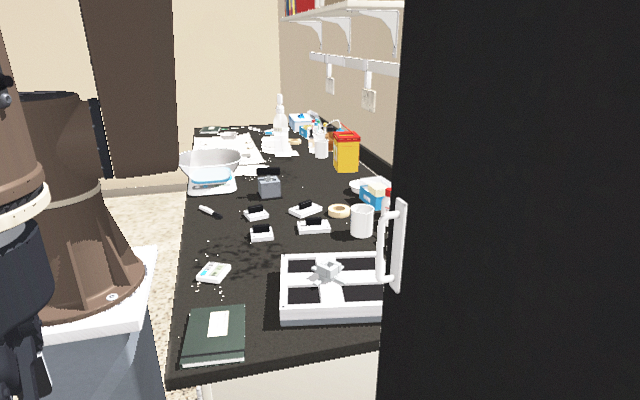

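The top view shows all four plates: large ones at about (268,187) and (316,188), small ones at (267,245) and (320,244). The key and its stand are at (204,221), and the block is at (441,197) with its knob locked. The tape is at (284,149) and the beaker at (340,138).

```bash
cat > h.py <<'E'
from bench import manip
import cv2, numpy as np
def w(m,uv,z):
    uv=np.atleast_2d(uv).astype(float)
    d=np.c_[uv,np.ones(len(uv))]@np.linalg.inv(np.array(m["K"])).T@np.array(m["attitude"]).T
    e=np.array(m["eye"]); return (e+d*((z-e[2])/d[:,2])[:,None])[:,:2]
def pix(m,p):
    p=np.atleast_2d(p); c=(p-np.array(m["eye"]))@np.array(m["attitude"])@np.array(m["K"]).T
    return c[:,:2]/c[:,2:]
def rect(m,cnt,z):
    (c,s,a)=cv2.minAreaRect((w(m,cnt.reshape(-1,2),z)*1000).astype(np.float32))
    if s[0]<s[1]: s=s[::-1]; a+=90
    return np.round(c,1),np.round(s,1),(a+90)%180-90   # mm, long side first, deg of long side
def blobs(mask,lo,hi):
    cs,_=cv2.findContours(mask.astype(np.uint8),cv2.RETR_EXTERNAL,cv2.CHAIN_APPROX_NONE)
    return [c for c in cs if lo<cv2.contourArea(c)<hi]
E
python3 - <<'E'
from h import *
im=cv2.imread("pics/top0.png"); m=manip.camera_model("top")
g=im.min(2); mask=g>150
for c in blobs(mask,300,20000):
    x,y,W,H=cv2.boundingRect(c)
    if 190<x<480 and 110<y<270: print((x,y,W,H),"plate z14",rect(m,c,.014),"z45",rect(m,c,.045))
cv2.imwrite("pics/crop0.png",np.hstack([cv2.resize(im[195:245,180:230],(400,400),interpolation=2),cv2.resize(im[140:255,390:490],(348,400),interpolation=2)]))
for n,uv,z in (("tape",(284,149),.019),("beaker",(340,136),.078),("key",(198,220),.11),("stand",(207,222),.06),("knob",(441,203),.077)): print(n,w(m,uv,z))
E
```

```text
(309, 232, 24, 25) plate z14 (array([425. , 131.3]), array([62.6, 60.5]), -1.0715560913085938) z45 (array([426.5, 130.7]), array([61. , 58.9]), -1.0715560913085938)
(254, 231, 27, 28) plate z14 (array([426.5, 271.8]), array([62.6, 62.2]), -76.32675170898438) z45 (array([427.9, 267.5]), array([61. , 60.6]), -76.32672500610352)
(399, 197, 163, 176) plate z14 (array([ 308.7, -271. ]), array([447.4, 411.3]), 1.4747546911239624) z45 (array([ 313.3, -261.1]), array([435.6, 400.5]), 1.4747506380081177)
(303, 169, 26, 36) plate z14 (array([576. , 141.6]), array([92.6, 61.9]), -5.7827301025390625) z45 (array([573.5, 140.7]), array([90.1, 60.3]), -5.7827301025390625)
(251, 166, 36, 40) plate z14 (array([581.3, 267.2]), array([93.1, 62.9]), 27.711528778076172) z45 (array([578.6, 263. ]), array([90.7, 61.3]), 27.711503982543945)
(395, 145, 93, 103) plate z14 (array([ 546.5, -186.8]), array([241., 211.]), -10.597991943359375) z45 (array([ 544.8, -179.1]), array([234.7, 205.5]), -10.597991943359375)
(271, 136, 25, 26) plate z14 (array([679.7, 226.9]), array([67.3, 64.1]), -0.7714385986328125) z45 (array([674.5, 223.7]), array([65.5, 62.4]), -0.7714157104492188)
(327, 123, 28, 27) plate z14 (array([709.5,  76.5]), array([70.1, 68.1]), 43.61922073364258) z45 (array([703.5,  77.3]), array([68.2, 66.3]), 43.61935043334961)
tape [[0.67741795 0.22370954]]
beaker [[0.69763906 0.07624924]]
key [[0.49231971 0.42618889]]
stand [[0.4873876  0.41793103]]
knob [[ 0.52442805 -0.17114877]]
```

View pics/crop0.png

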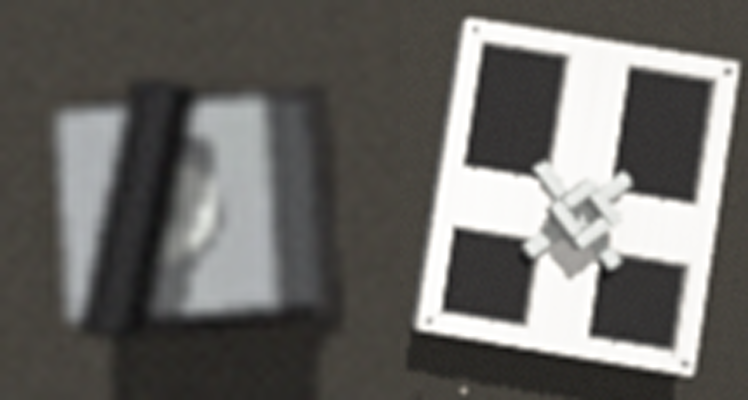

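```bash
python3 -m pendant '[{"grip":0,"translation":[0.04,0.048,0.01],"dr":[0,0,0]},{"grip":0,"translation":[0.04,0.048,0.01],"dr":[0,0,0]},{"grip":0,"translation":[0.04,0.048,0.01],"dr":[0,0,0]},{"grip":0,"translation":[0.04,0.048,0.01],"dr":[0,0,0]},{"grip":0,"translation":[0.04,0.048,0.01],"dr":[0,0,0]},{"grip":0,"translation":[0.04,0.048,0.01],"dr":[0,0,0]},{"grip":0,"translation":[0.04,0.048,0.01],"dr":[0,0,0]},{"grip":0,"translation":[0.04,0.048,0.01],"dr":[0,0,0]},{"grip":0,"translation":[0,0.048,0],"dr":[0,0,0]},{"grip":0,"translation":[0,0,0],"dr":[0,0,0]},{"grip":0,"translation":[0,0,0],"dr":[0,0,0]}]'
python3 - <<'E'
from h import *
m=manip.camera_model("wrist"); cv2.imwrite("pics/w1.png",manip.snapshot("wrist"))
import pickle; pickle.dump(m,open("w1.pkl","wb"))
print(np.round(m["K"],1).tolist(),np.round(m["eye"],4),np.round(m["attitude"],3).tolist())
E
```

```text
time_s: 1.48
eef_pos: [0.4999, -0.1963, 0.3103]
ee_rot: [[0.959, 0.284, -0.0], [0.284, -0.959, -0.0], [-0.0, 0.0, -1.0]]
contact_force: [-0.3, 0.4, -0.2]
width: 1.002
grasp_force: 0.0
[[299.3, 0.0, 320.5], [0.0, 299.3, 204.2], [0.0, 0.0, 1.0]] [ 0.5768 -0.1721  0.4516] [[0.284, -0.911, -0.298], [-0.959, -0.269, -0.089], [0.001, 0.311, -0.95]]
```

View pics/w1.png

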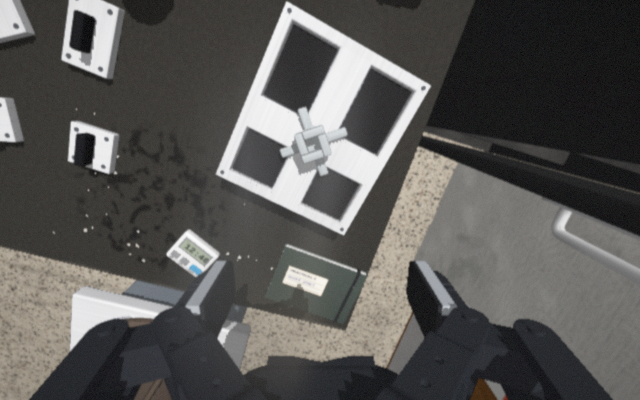

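The wrist view shows the block with corners near (288,4), (430,87), (343,234) and (219,172), and the knob recess near (312,147). I'll fit the outline numerically.

```bash
python3 - <<'E'
from h import *
import pickle
m=pickle.load(open("w1.pkl","rb")); im=cv2.imread("pics/w1.png")
for t in (130,165,190):
  for c in blobs(im.min(2)>t,8000,60000):
    print(t,cv2.boundingRect(c),rect(m,cv2.convexHull(c),.045))
print("recess",w(m,(312,147),.077))
for d in (0,):
  for o in ([.530,-.176],[.527,-.174]): print(pix(m,[o+[.077]]))
cv2.imwrite("pics/c1.png",np.hstack([cv2.resize(im[95:195,262:362],(500,500),interpolation=2)]))
E
```

```text
130 (0, 248, 171, 136) (array([173. , 151.9]), array([302.1, 216.7]), -41.66130828857422)
130 (243, 147, 215, 222) (array([ 347.8, -264.2]), array([418.6, 266.4]), 6.8728928565979)
130 (216, 1, 215, 234) (array([ 545.6, -178.4]), array([232.9, 203. ]), -10.661415100097656)
165 (216, 2, 215, 233) (array([ 545.7, -178.4]), array([231.8, 201.9]), -10.645248413085938)
190 (217, 2, 213, 233) (array([ 545.7, -178.4]), array([230.8, 201.1]), -10.643913269042969)
recess [[ 0.52800715 -0.17595488]]
[[312.47836563 145.45028895]]
[[310.25994602 147.33537311]]
```

View pics/c1.png

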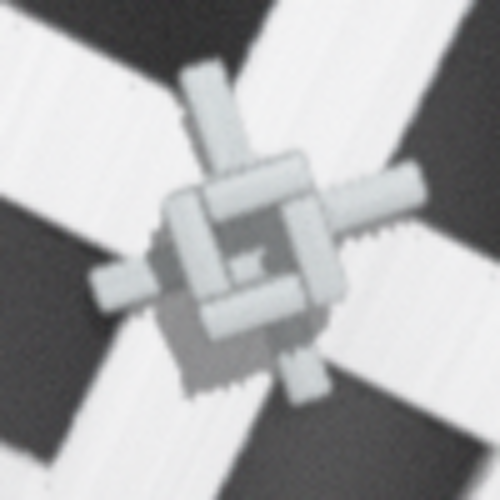

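```bash
python3 -m pendant '[{"grip":0,"translation":[0,0.045,0],"dr":[0,0,0.18]},{"grip":0,"translation":[0,0.045,0],"dr":[0,0,0.18]},{"grip":0,"translation":[0,0.045,0],"dr":[0,0,0.18]},{"grip":0,"translation":[0,0.045,0],"dr":[0,0,0.18]},{"grip":0,"translation":[0,0.045,0],"dr":[0,0,0.18]},{"grip":0,"translation":[0,0.045,0],"dr":[0,0,0.18]},{"grip":0,"translation":[0,0.045,0],"dr":[0,0,0.18]},{"grip":0,"translation":[0,0.045,0],"dr":[0,0,0.18]},{"grip":0,"translation":[0,0.045,0],"dr":[0,0,0.18]},{"grip":0,"translation":[0,0.045,0],"dr":[0,0,0.18]},{"grip":0,"translation":[0,0.045,0],"dr":[0,0,0.18]},{"grip":0,"translation":[0,0.045,0],"dr":[0,0,0.18]},{"grip":0,"translation":[0,0.045,0],"dr":[0,0,0.18]},{"grip":0,"translation":[0,0.035,0],"dr":[0,0,0.18]},{"grip":0,"translation":[0,0,0],"dr":[0,0,0.115]},{"grip":0,"translation":[0,0,0],"dr":[0,0,0]},{"grip":0,"translation":[0,0,0],"dr":[0,0,0]}]'
python3 - <<'E'
from h import *
m=manip.camera_model("wrist"); im=manip.snapshot("wrist"); cv2.imwrite("pics/w2.png",im)
import pickle; pickle.dump(m,open("w2.pkl","wb"))
print(np.round(manip.observe()["joints"],2))
print(pix(m,[[.4905,.4245,.103],[.4905,.4245,.06]]))
E
```

```text
time_s: 3.65
eef_pos: [0.5006, 0.4229, 0.3102]
ee_rot: [[-0.975, 0.222, -0.0], [0.222, 0.975, -0.0], [0.0, -0.0, -1.0]]
contact_force: [0.6, 0.7, 0.4]
width: 1.0
grasp_force: 0.0
[ 0.66  0.42  1.49 -0.    1.23 -0.69]
[[318.77690795 168.20446029]
 [318.97552307 161.75921171]]
```

View pics/w2.png

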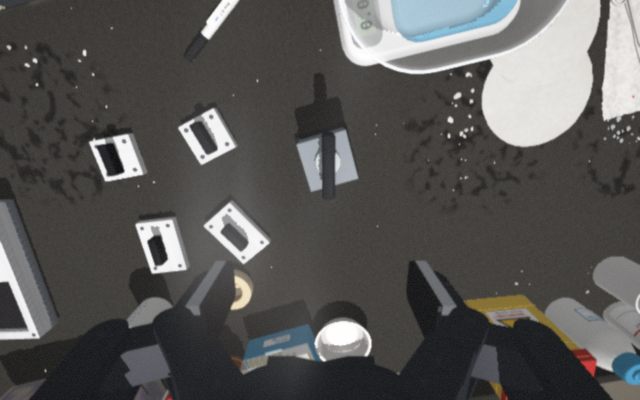

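The key handle runs from about (328,132) to (328,198). The stand's top face spans roughly (297,140) to (358,180).

```bash
python3 - <<'E'
from h import *
import pickle
m=pickle.load(open("w2.pkl","rb")); im=cv2.imread("pics/w2.png")
g=im.min(2)
for t in (85,100,115):
  mk=np.zeros_like(g); mk[115:205,285:370]=(g>t)[115:205,285:370]
  for c in blobs(mk,300,1e5): print("stand",t,cv2.boundingRect(c),rect(m,cv2.convexHull(c),.06))
mk=np.zeros_like(g); mk[120:206,310:345]=(g<52)[120:206,310:345]
print(np.percentile(g[150:180,326:331],50), np.percentile(g[205:215,320:335],50))
print(w(m,[[328,134],[328,197]],.103), w(m,[328,165.5],.103))
c=im[115:210,290:370]; cv2.imwrite("pics/c2.png",cv2.resize(c,None,fx=6,fy=6,interpolation=2))
E
```

```text
stand 85 (296, 137, 27, 56) (array([493.4, 417.2]), array([69.7, 33. ]), 1.7987440824508667)
stand 85 (334, 129, 25, 57) (array([491.4, 453.2]), array([69. , 32.4]), 3.2283596992492676)
stand 100 (296, 138, 26, 54) (array([493.4, 417.3]), array([67.6, 31.3]), 2.803421974182129)
stand 100 (334, 130, 24, 55) (array([492.5, 458.9]), array([70.5, 30.1]), -8.70025634765625)
stand 115 (297, 138, 25, 54) (array([493.5, 415.6]), array([67.5, 29.1]), 0.012904006987810135)
stand 115 (335, 130, 23, 55) (array([493.2, 460.5]), array([70.7, 29.4]), -11.966705322265625)
60.0 70.0
[[0.45442785 0.44355131]
 [0.52753062 0.42750001]] [[0.48976963 0.43579125]]
```

View pics/c2.png

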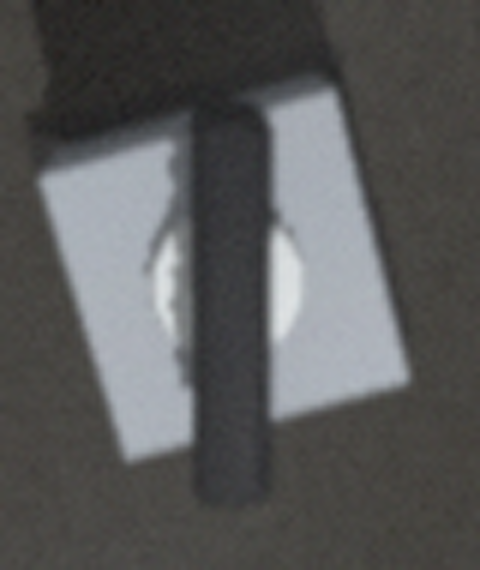

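```bash
python3 - <<'E'
from h import *
import pickle
m=pickle.load(open("w2.pkl","rb")); f=lambda a:np.array(a)/6+[290,115]-.4
S=w(m,f([[40,175],[335,88],[410,380],[127,462]]),.06); print("stand",S.mean(0),np.linalg.norm(np.diff(np.r_[S,S[:1]],axis=0),axis=1), np.degrees(np.arctan2(*(S[3]-S[0])[::-1])))
H=w(m,f([[231,115],[231,505]]),.103); d=H[1]-H[0]; print("handle",H.mean(0),np.linalg.norm(d),np.degrees(np.arctan2(d[1],d[0])))
C=w(m,f([[228,287]]),.065);print("collar",C, m["eye"])
E
```

```text
stand [0.4924251  0.43568006] [0.06558066 0.06592883 0.06608291 0.06659942] 2.9133995907217423
handle [0.49197596 0.43542738] 0.07735044547703183 -12.378047759607865
collar [[0.49298641 0.43545548]] [0.42316546 0.4421363  0.45154143]
```

```bash
python3 -m pendant '[{"grip":0,"translation":[-0.0084,0.0127,0],"dr":[0,0,0.006]},{"grip":0,"translation":[0,0,-0.05],"dr":[0,0,0]},{"grip":0,"translation":[0,0,-0.05],"dr":[0,0,0]},{"grip":0,"translation":[0,0,-0.05],"dr":[0,0,0]},{"grip":0,"translation":[0,0,-0.05],"dr":[0,0,0]},{"grip":0,"translation":[0,0,-0.025],"dr":[0,0,0]},{"grip":0,"translation":[0,0,-0.012],"dr":[0,0,0]},{"grip":0,"translation":[0,0,0],"dr":[0,0,0]},{"grip":1,"translation":[0,0,0],"dr":[0,0,0]},{"grip":1,"translation":[0,0,0],"dr":[0,0,0]},{"grip":1,"translation":[0,0,0],"dr":[0,0,0]},{"grip":1,"translation":[0,0,0],"dr":[0,0,0]},{"grip":1,"translation":[0,0,0],"dr":[0,0,0]},{"grip":1,"translation":[0,0,0],"dr":[0,0,0]},{"grip":1,"translation":[0,0,0],"dr":[0,0,0]},{"grip":1,"translation":[0,0,0],"dr":[0,0,0]}]'
```

```text
time_s: 5.7
eef_pos: [0.4917, 0.4366, 0.0738]
ee_rot: [[-0.977, 0.212, 0.0], [0.212, 0.977, 0.0], [-0.0, 0.0, -1.0]]
contact_force: [-1.4, -0.7, 5.9]
width: 0.177
grasp_force: 58.5
```

```bash
python3 -m pendant '[{"grip":1,"translation":[0,0,0.02],"dr":[0,0,0]},{"grip":1,"translation":[0,0,0.03],"dr":[0,0,0]},{"grip":1,"translation":[0,0,0.04],"dr":[0,0,0]},{"grip":1,"translation":[0,0,0.02],"dr":[0,0,0]}]'
python3 -m pendant '[{"grip":1,"translation":[0.0026,-0.0408,0],"dr":[0,0,-0.153]},{"grip":1,"translation":[0.0026,-0.0408,0],"dr":[0,0,-0.153]},{"grip":1,"translation":[0.0026,-0.0408,0],"dr":[0,0,-0.153]},{"grip":1,"translation":[0.0026,-0.0408,0],"dr":[0,0,-0.153]},{"grip":1,"translation":[0.0026,-0.0408,0],"dr":[0,0,-0.153]},{"grip":1,"translation":[0.0026,-0.0408,0],"dr":[0,0,-0.153]},{"grip":1,"translation":[0.0026,-0.0408,0],"dr":[0,0,-0.153]},{"grip":1,"translation":[0.0026,-0.0408,0],"dr":[0,0,-0.153]},{"grip":1,"translation":[0.0026,-0.0408,0],"dr":[0,0,-0.153]},{"grip":1,"translation":[0.0026,-0.0408,0],"dr":[0,0,-0.153]},{"grip":1,"translation":[0.0026,-0.0408,0],"dr":[0,0,-0.153]},{"grip":1,"translation":[0.0026,-0.0408,0],"dr":[0,0,-0.153]},{"grip":1,"translation":[0.0026,-0.0408,0],"dr":[0,0,-0.153]},{"grip":1,"translation":[0.0026,-0.0408,0],"dr":[0,0,-0.153]},{"grip":1,"translation":[0.0026,-0.0408,0],"dr":[0,0,-0.153]},{"grip":1,"translation":[0,0,0],"dr":[0,0,0]},{"grip":1,"translation":[0,0,0],"dr":[0,0,0]}]'
python3 - <<'E'
from h import *
import pickle
m=manip.camera_model("wrist"); im=manip.snapshot("wrist"); cv2.imwrite("pics/w3.png",im); pickle.dump(m,open("w3.pkl","wb"))
print(pix(m,[[.5307,-.1757,.077]]),np.round(manip.observe()["joints"],2))
E
```

```text
time_s: 6.2
eef_pos: [0.4923, 0.4372, 0.1869]
ee_rot: [[-0.977, 0.212, 0.003], [0.212, 0.977, 0.002], [-0.002, 0.003, -1.0]]
contact_force: [1.0, 0.0, -2.0]
width: 0.179
grasp_force: 58.9
time_s: 8.32
eef_pos: [0.5304, -0.1753, 0.184]
ee_rot: [[0.806, 0.592, 0.0], [0.592, -0.806, 0.0], [0.0, 0.0, -1.0]]
contact_force: [0.0, 1.3, -1.6]
width: 0.174
grasp_force: 58.9
[[321.8980506 203.9759249]] [-0.37  0.41  1.86  0.    0.88  0.56]
```

View pics/w3.png

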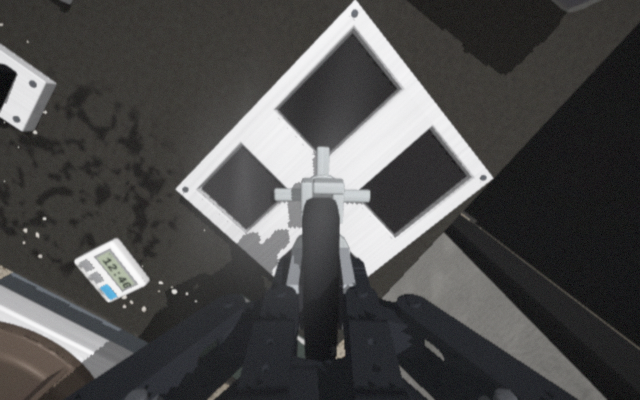

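The key is held upright, and the knob's arms line up with its handle; the recess should be at about (322,204), just under the handle. I'll lower it slowly.

```bash
python3 -m pendant '[{"grip":1,"translation":[0.0003,-0.0004,-0.03],"dr":[0,0,0]},{"grip":1,"translation":[0,0,-0.01],"dr":[0,0,0]},{"grip":1,"translation":[0,0,-0.003],"dr":[0,0,0]},{"grip":1,"translation":[0,0,-0.003],"dr":[0,0,0]},{"grip":1,"translation":[0,0,-0.003],"dr":[0,0,0]},{"grip":1,"translation":[0,0,0],"dr":[0,0,0]}]'
python3 -m pendant '[{"grip":1,"translation":[0,0,-0.003],"dr":[0,0,0]},{"grip":1,"translation":[0,0,-0.003],"dr":[0,0,0]},{"grip":1,"translation":[0,0,0],"dr":[0,0,0]}]'
python3 -m pendant '[{"grip":1,"translation":[0,0,-0.003],"dr":[0,0,0]},{"grip":1,"translation":[0,0,-0.003],"dr":[0,0,0]},{"grip":1,"translation":[0,0,0],"dr":[0,0,0]}]'
```

```text
time_s: 9.12
eef_pos: [0.5309, -0.1759, 0.1344]
ee_rot: [[0.806, 0.591, 0.0], [0.591, -0.806, -0.0], [0.0, 0.0, -1.0]]
contact_force: [0.8, 0.1, -1.8]
width: 0.178
grasp_force: 59.0
time_s: 9.5
eef_pos: [0.5306, -0.1758, 0.128]
ee_rot: [[0.806, 0.591, -0.001], [0.591, -0.806, 0.0], [-0.0, -0.0, -1.0]]
contact_force: [0.3, 1.1, -1.7]
width: 0.175
grasp_force: 59.0
time_s: 9.88
eef_pos: [0.5307, -0.1758, 0.122]
ee_rot: [[0.806, 0.591, -0.0], [0.591, -0.806, 0.0], [-0.0, -0.0, -1.0]]
contact_force: [0.3, -0.8, -2.1]
width: 0.178
grasp_force: 59.0
```

```bash
python3 -m pendant '[{"grip":1,"translation":[0,0,0],"dr":[0,0,0.12]},{"grip":1,"translation":[0,0,0],"dr":[0,0,0.12]},{"grip":1,"translation":[0,0,0],"dr":[0,0,0.12]},{"grip":1,"translation":[0,0,0],"dr":[0,0,0.12]},{"grip":1,"translation":[0,0,0],"dr":[0,0,0.12]},{"grip":1,"translation":[0,0,0],"dr":[0,0,0.12]},{"grip":1,"translation":[0,0,0],"dr":[0,0,0.12]},{"grip":1,"translation":[0,0,0],"dr":[0,0,0]}]'
python3 -c "
from h import *;s=manip.observe();print(s['wrist_torque'],s['joints'])"
python3 -m pendant '[{"grip":1,"translation":[0,0,0],"dr":[0,0,0.06]},{"grip":1,"translation":[0,0,0],"dr":[0,0,0.06]},{"grip":1,"translation":[0,0,0],"dr":[0,0,0.04]},{"grip":1,"translation":[0,0,0],"dr":[0,0,0]}]'
python3 -c "
from h import *;s=manip.observe();print(s['wrist_torque'])
m=manip.camera_model('wrist');cv2.imwrite('pics/w4.png',manip.snapshot('wrist'))"
```

```text
time_s: 10.88
eef_pos: [0.5307, -0.1759, 0.1224]
ee_rot: [[0.098, 0.995, -0.0], [0.995, -0.098, 0.0], [-0.0, -0.0, -1.0]]
contact_force: [-1.5, -0.6, 0.5]
width: 0.179
grasp_force: 59.2
[-0.13035813  0.27175192 -0.02631801] [-3.74150672e-01  4.91316759e-01  1.90802091e+00 -1.14161819e-04
  7.42477761e-01 -2.75534428e-01]
time_s: 11.38
eef_pos: [0.5306, -0.1758, 0.1223]
ee_rot: [[-0.059, 0.998, -0.0], [0.998, 0.059, 0.0], [0.0, -0.0, -1.0]]
contact_force: [-2.2, 0.0, 1.4]
width: 0.175
grasp_force: 59.3
[-0.20817022  0.52743128  0.00980486]
```

View pics/w4.png

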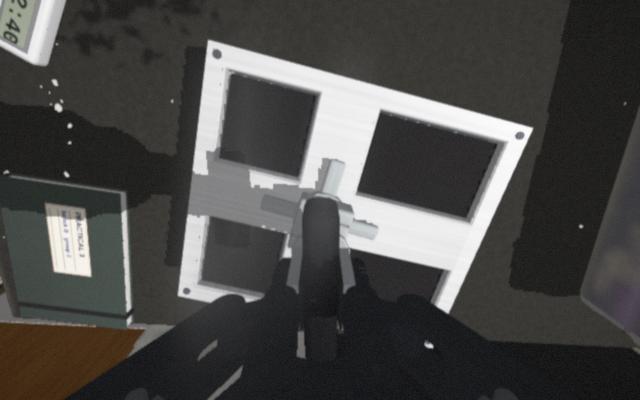

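The knob's arms now lie along the ribs, so it's open. I'll take the key back to its stand so it doesn't get in the way during loading.

```bash
python3 -m pendant '[{"grip":1,"translation":[0,0,0],"dr":[0,0,-0.1]},{"grip":1,"translation":[0,0,0.015],"dr":[0,0,0]},{"grip":1,"translation":[0,0,0.03],"dr":[0,0,0]},{"grip":1,"translation":[0,0,0.02],"dr":[0,0,0]}]'
python3 -m pendant '[{"grip":1,"translation":[-0.003,0.0471,0],"dr":[0,0,0.1073]},{"grip":1,"translation":[-0.003,0.0471,0],"dr":[0,0,0.1073]},{"grip":1,"translation":[-0.003,0.0471,0],"dr":[0,0,0.1073]},{"grip":1,"translation":[-0.003,0.0471,0],"dr":[0,0,0.1073]},{"grip":1,"translation":[-0.003,0.0471,0],"dr":[0,0,0.1073]},{"grip":1,"translation":[-0.003,0.0471,0],"dr":[0,0,0.1073]},{"grip":1,"translation":[-0.003,0.0471,0],"dr":[0,0,0.1073]},{"grip":1,"translation":[-0.003,0.0471,0],"dr":[0,0,0.1073]},{"grip":1,"translation":[-0.003,0.0471,0],"dr":[0,0,0.1073]},{"grip":1,"translation":[-0.003,0.0471,0],"dr":[0,0,0.1073]},{"grip":1,"translation":[-0.003,0.0471,0],"dr":[0,0,0.1073]},{"grip":1,"translation":[-0.003,0.0471,0],"dr":[0,0,0.1073]},{"grip":1,"translation":[-0.0024,0.0471,0],"dr":[0,0,0.1073]},{"grip":1,"translation":[0,0,0],"dr":[0,0,0]},{"grip":1,"translation":[0,0,0],"dr":[0,0,0]}]'
```

```text
time_s: 11.92
eef_pos: [0.5315, -0.176, 0.1895]
ee_rot: [[0.037, 0.999, 0.002], [0.999, -0.037, -0.001], [-0.001, 0.002, -1.0]]
contact_force: [0.0, 0.4, -2.2]
width: 0.175
grasp_force: 59.0
time_s: 13.8
eef_pos: [0.4923, 0.4364, 0.1879]
ee_rot: [[-0.977, 0.212, 0.0], [0.212, 0.977, -0.0], [-0.0, -0.0, -1.0]]
contact_force: [-0.0, -0.7, -1.8]
width: 0.176
grasp_force: 59.1
```

```bash
python3 -m pendant '[{"grip":1,"translation":[-0.0003,0,-0.04],"dr":[0,0,0]},{"grip":1,"translation":[0,0,-0.018],"dr":[0,0,0]},{"grip":1,"translation":[0,0,-0.004],"dr":[0,0,0]},{"grip":1,"translation":[0,0,-0.004],"dr":[0,0,0]},{"grip":1,"translation":[0,0,-0.004],"dr":[0,0,0]},{"grip":1,"translation":[0,0,-0.004],"dr":[0,0,0]},{"grip":1,"translation":[0,0,0],"dr":[0,0,0]}]'
python3 -m pendant '[{"grip":1,"translation":[0,0,-0.01],"dr":[0,0,0]},{"grip":1,"translation":[0,0,-0.01],"dr":[0,0,0]},{"grip":1,"translation":[0,0,-0.008],"dr":[0,0,0]},{"grip":1,"translation":[0,0,-0.006],"dr":[0,0,0]},{"grip":1,"translation":[0,0,-0.004],"dr":[0,0,0]},{"grip":1,"translation":[0,0,-0.001],"dr":[0,0,0]},{"grip":1,"translation":[0,0,0],"dr":[0,0,0]}]'
```

```text
time_s: 14.68
eef_pos: [0.4921, 0.4364, 0.1132]
ee_rot: [[-0.977, 0.212, -0.0], [0.212, 0.977, -0.0], [0.0, -0.0, -1.0]]
contact_force: [0.1, -0.4, -1.5]
width: 0.18
grasp_force: 59.2
time_s: 15.55
eef_pos: [0.4921, 0.4364, 0.0744]
ee_rot: [[-0.977, 0.212, -0.0], [0.212, 0.977, -0.0], [0.0, -0.0, -1.0]]
contact_force: [-1.0, -0.2, -1.9]
width: 0.174
grasp_force: 59.2
```

```bash
python3 -m pendant '[{"grip":0,"translation":[0,0,0],"dr":[0,0,0]},{"grip":0,"translation":[0,0,0],"dr":[0,0,0]},{"grip":0,"translation":[0,0,0],"dr":[0,0,0]},{"grip":0,"translation":[0,0,0],"dr":[0,0,0]},{"grip":0,"translation":[0,0,0],"dr":[0,0,0]},{"grip":0,"translation":[0,0,0.03],"dr":[0,0,0]},{"grip":0,"translation":[0,0,0.05],"dr":[0,0,0]},{"grip":0,"translation":[0,0,0.05],"dr":[0,0,0]},{"grip":0,"translation":[0,-0.045,0.03],"dr":[0,0,0.07]},{"grip":0,"translation":[0,-0.045,0.03],"dr":[0,0,0.07]},{"grip":0,"translation":[0,-0.045,0.03],"dr":[0,0,0.07]},{"grip":0,"translation":[0,-0.05,0.03],"dr":[0,0,0]},{"grip":0,"translation":[0,-0.05,0],"dr":[0,0,0]},{"grip":0,"translation":[0,0,0],"dr":[0,0,0]},{"grip":0,"translation":[0,0,0],"dr":[0,0,0]}]'
python3 - <<'E'
from h import *
import pickle
m=manip.camera_model("wrist"); im=manip.snapshot("wrist"); cv2.imwrite("pics/w5.png",im); pickle.dump(m,open("w5.pkl","wb"))
mk=im.min(2)>150
for c in blobs(mk,500,20000):
    r=rect(m,cv2.convexHull(c),.014); 
    if r[1][0]<110: print(cv2.boundingRect(c),r)
mt=manip.camera_model("top"); t=manip.snapshot("top"); cv2.imwrite("pics/t5.png",t)
for c in blobs(t.min(2)>150,200,3000):
    r=rect(mt,cv2.convexHull(c),.014)
    if 350<r[0][0]<650 and 0<r[0][1]<400: print("top",r)
E
```

```text
time_s: 17.42
eef_pos: [0.4923, 0.2016, 0.3244]
ee_rot: [[-1.0, 0.005, 0.0], [0.005, 1.0, 0.0], [-0.0, 0.0, -1.0]]
contact_force: [-0.7, 0.1, -0.8]
width: 0.998
grasp_force: 0.0
(316, 254, 40, 35) (array([682.1, 227.8]), array([66.9, 66.2]), 89.73857879638672)
(333, 185, 56, 62) (array([581.7, 267.2]), array([90.8, 59.6]), 27.76894187927246)
(263, 185, 41, 56) (array([576.4, 142.1]), array([90.8, 60.9]), -5.898345947265625)
(251, 93, 42, 46) (array([426.4, 132.6]), array([61.1, 59. ]), -2.2569961547851562)
(344, 91, 48, 51) (array([427.6, 272.2]), array([60.3, 60.1]), -76.72997379302979)
(0, 5, 26, 32) (array([ 303.6, -206.5]), array([34.8, 34. ]), -6.085624694824219)
(110, 0, 60, 48) (array([297.5, -33.9]), array([68.9, 56.8]), 63.7913932800293)
top (array([576.6, 139.4]), array([92.9, 61. ]), -1.1150665283203125)
```

View pics/w5.png

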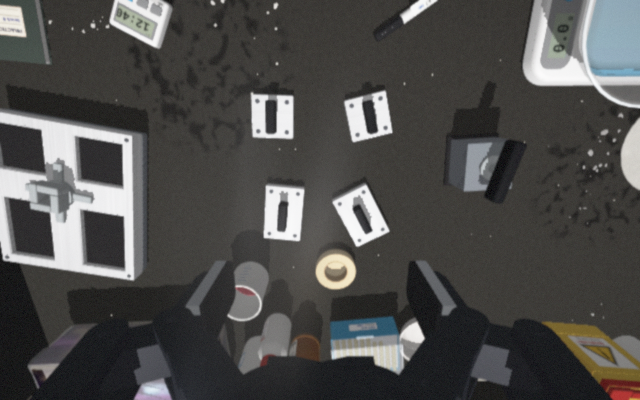

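All four plates fit their known sizes and haven't moved, and the key stands home in its stand at about (505,171). I'll take the near-right small plate first.

```bash
python3 -m pendant '[{"grip":0,"translation":[-0.022,-0.023,-0.045],"dr":[0,0,-0.024]},{"grip":0,"translation":[-0.022,-0.023,-0.045],"dr":[0,0,0]},{"grip":0,"translation":[-0.0219,-0.023,-0.045],"dr":[0,0,0]},{"grip":0.3,"translation":[0,0,-0.05],"dr":[0,0,0]},{"grip":0.3,"translation":[0,0,-0.05],"dr":[0,0,0]},{"grip":0.3,"translation":[0,0,-0.04],"dr":[0,0,0]},{"grip":0.3,"translation":[0,0,-0.02],"dr":[0,0,0]},{"grip":0.3,"translation":[0,0,-0.0144],"dr":[0,0,0]},{"grip":0.3,"translation":[0,0,0],"dr":[0,0,0]},{"grip":1,"translation":[0,0,0],"dr":[0,0,0]},{"grip":1,"translation":[0,0,0],"dr":[0,0,0]},{"grip":1,"translation":[0,0,0],"dr":[0,0,0]},{"grip":1,"translation":[0,0,0],"dr":[0,0,0]},{"grip":1,"translation":[0,0,0],"dr":[0,0,0]},{"grip":1,"translation":[0,0,0],"dr":[0,0,0]}]'
```

```text
time_s: 19.4
eef_pos: [0.4268, 0.1326, 0.0158]
ee_rot: [[-1.0, 0.028, 0.002], [0.028, 1.0, 0.0], [-0.002, 0.0, -1.0]]
contact_force: [-1.6, 0.9, 13.6]
width: 0.147
grasp_force: 58.9
```

```bash
python3 -m pendant '[{"grip":1,"translation":[0,0,0.02],"dr":[0,0,0]},{"grip":1,"translation":[0,0,0.04],"dr":[0,0,0]},{"grip":1,"translation":[0,0,0.04],"dr":[0,0,0]},{"grip":1,"translation":[0.005,-0.044,0],"dr":[0,0,-0.0195]},{"grip":1,"translation":[0.005,-0.044,0],"dr":[0,0,-0.0195]},{"grip":1,"translation":[0.005,-0.044,0],"dr":[0,0,-0.0195]},{"grip":1,"translation":[0.005,-0.044,0],"dr":[0,0,-0.0195]},{"grip":1,"translation":[0.005,-0.044,0],"dr":[0,0,-0.0195]},{"grip":1,"translation":[0.005,-0.044,0],"dr":[0,0,-0.0195]},{"grip":1,"translation":[0.005,-0.044,0],"dr":[0,0,-0.0195]},{"grip":1,"translation":[0.005,-0.044,0],"dr":[0,0,-0.0195]},{"grip":1,"translation":[0,0,0],"dr":[0,0,0]},{"grip":1,"translation":[0,0,0],"dr":[0,0,0]}]'
python3 - <<'E'
from h import *
s=manip.observe(); x=s["ee_rot"][0:3]; x=np.array(x); print(np.degrees(np.arctan2(x[1,0],x[0,0])))
m=manip.camera_model("wrist"); im=manip.snapshot("wrist"); cv2.imwrite("pics/w6.png",im)
E
```

```text
time_s: 21.02
eef_pos: [0.4658, -0.2194, 0.115]
ee_rot: [[-0.983, 0.184, -0.0], [0.184, 0.983, 0.0], [0.0, 0.0, -1.0]]
contact_force: [0.3, 1.1, -2.0]
width: 0.147
grasp_force: 59.2
169.42456492771458
```

View pics/w6.png

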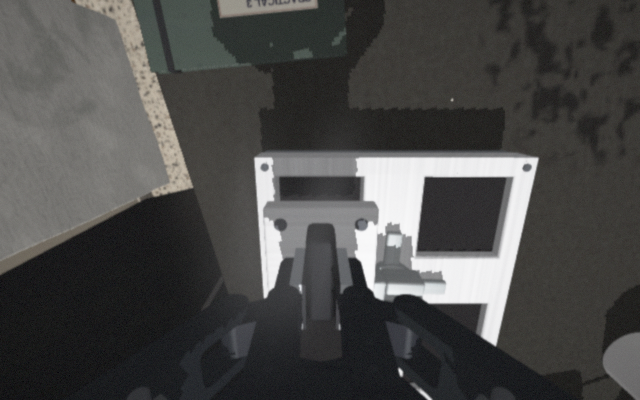

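The small plate is in the hand with its front corners at about (264,202) and (378,202), and the right-hand small pocket lies just below. I'll check the offset in the hand.

```bash
python3 - <<'E'
from h import *
s=manip.observe(); R=np.array(s["ee_rot"]); p=np.array(s["eef_pos"]); m=manip.camera_model("wrist")
for uv in ((264,202),(378,202)):
    q=w(m,uv,.1145)[0]; print("tool",(R.T@(np.r_[q,.1145]-p)*1000).round(1))
O=np.array([.5307,-.1757]);a=np.radians(-10.65);B=np.array([[np.cos(a),-np.sin(a)],[np.sin(a),np.cos(a)]])
for c in ([-101,101],[-101,-101],[-87,-22],[-87,-87],[-87,22],[-22,87]): 
    print(c,pix(m,[np.r_[O+B@np.array(c)/1000,.045]]).round(1))
E
```

```text
tool [ 34.4 -26.7   0.5]
tool [34.4 30.1  0.5]
[-101, 101] [[538.4 158. ]]
[-101, -101] [[252.8 157.4]]
[-87, -22] [[363.6 177. ]]
[-87, -87] [[273.5 176.8]]
[-87, 22] [[424.6 177.2]]
[-22, 87] [[497.8 257.9]]
```

```bash
python3 -m pendant '[{"grip":1,"translation":[0.0011,0.0002,-0.03],"dr":[0,0,0]},{"grip":1,"translation":[0,0,-0.02],"dr":[0,0,0]},{"grip":1,"translation":[0,0,-0.003],"dr":[0,0,0]},{"grip":1,"translation":[0,0,-0.002],"dr":[0,0,0]},{"grip":1,"translation":[0,0,-0.002],"dr":[0,0,0]},{"grip":1,"translation":[0,0,-0.001],"dr":[0,0,0]},{"grip":1,"translation":[0,0,0],"dr":[0,0,0]}]'
```

```text
time_s: 21.95
eef_pos: [0.4675, -0.2194, 0.0572]
ee_rot: [[-0.983, 0.183, 0.0], [0.183, 0.983, -0.0], [-0.0, -0.0, -1.0]]
contact_force: [0.6, -0.1, -0.8]
width: 0.15
grasp_force: 59.2
```

```bash
python3 -m pendant '[{"grip":1,"translation":[0,0,-0.002],"dr":[0,0,0]},{"grip":1,"translation":[0,0,-0.002],"dr":[0,0,0]},{"grip":1,"translation":[0,0,-0.002],"dr":[0,0,0]},{"grip":1,"translation":[0,0,-0.002],"dr":[0,0,0]},{"grip":1,"translation":[0,0,0],"dr":[0,0,0]}]'
python3 -m pendant '[{"grip":1,"translation":[0,0,-0.002],"dr":[0,0,0]},{"grip":1,"translation":[0,0,-0.001],"dr":[0,0,0]},{"grip":1,"translation":[0,0,0],"dr":[0,0,0]}]'
```

```text
time_s: 22.58
eef_pos: [0.4675, -0.2194, 0.0489]
ee_rot: [[-0.983, 0.183, 0.0], [0.183, 0.983, -0.0], [-0.0, -0.0, -1.0]]
contact_force: [0.7, -0.7, -0.4]
width: 0.149
grasp_force: 59.6
time_s: 22.95
eef_pos: [0.4675, -0.2195, 0.0466]
ee_rot: [[-0.983, 0.183, 0.001], [0.183, 0.983, -0.0], [-0.001, -0.0, -1.0]]
contact_force: [-3.2, 1.3, 20.4]
width: 0.149
grasp_force: 62.6
```

```bash
python3 -m pendant '[{"grip":1,"translation":[0,0,-0.001],"dr":[0,0,0]},{"grip":1,"translation":[0,0,0],"dr":[0,0,0]},{"grip":1,"translation":[0,0,0],"dr":[0,0,0]}]'
python3 -m pendant '[{"grip":1,"translation":[0,0,-0.001],"dr":[0,0,0]},{"grip":1,"translation":[0,0,0],"dr":[0,0,0]},{"grip":1,"translation":[0,0,0],"dr":[0,0,0]}]'
```

```text
time_s: 23.32
eef_pos: [0.4676, -0.2195, 0.0465]
ee_rot: [[-0.983, 0.183, 0.001], [0.183, 0.983, -0.001], [-0.001, -0.0, -1.0]]
contact_force: [-8.8, 3.9, 42.8]
width: 0.148
grasp_force: 65.7
time_s: 23.7
eef_pos: [0.4676, -0.2195, 0.0463]
ee_rot: [[-0.983, 0.183, 0.001], [0.183, 0.983, -0.001], [-0.002, -0.001, -1.0]]
contact_force: [-12.6, 7.0, 64.2]
width: 0.147
grasp_force: 68.7
```

```bash
python3 -m pendant '[{"grip":1,"translation":[0,0,0.002],"dr":[0,0,0]},{"grip":0.6,"translation":[0,0,0],"dr":[0,0,0]},{"grip":0.6,"translation":[0,0,0],"dr":[0,0,0]},{"grip":0.6,"translation":[0,0,0],"dr":[0,0,0]},{"grip":0.6,"translation":[0,0,0.015],"dr":[0,0,0]},{"grip":0.6,"translation":[0,0,0.03],"dr":[0,0,0]},{"grip":0.6,"translation":[0,0,0.05],"dr":[0,0,0]},{"grip":0.4,"translation":[0,0,0.05],"dr":[0,0,0]},{"grip":0.3,"translation":[0,0,0.05],"dr":[0,0,0]},{"grip":0,"translation":[-0.003,0.046,0],"dr":[0,0,0.034]},{"grip":0,"translation":[-0.003,0.046,0],"dr":[0,0,0.034]},{"grip":0,"translation":[-0.003,0.046,0],"dr":[0,0,0.034]},{"grip":0,"translation":[-0.003,0.046,0],"dr":[0,0,0.034]},{"grip":0,"translation":[-0.003,0.046,0],"dr":[0,0,0.034]},{"grip":0,"translation":[0.005,0.046,0],"dr":[0,0,0.034]},{"grip":0,"translation":[0.007,0.046,0.03],"dr":[0,0,0.034]},{"grip":0,"translation":[0.007,0.046,0.03],"dr":[0,0,0.034]},{"grip":0,"translation":[0,0.046,0.02],"dr":[0,0,0.034]},{"grip":0,"translation":[0,0,0],"dr":[0,0,0]},{"grip":0,"translation":[0,0,0],"dr":[0,0,0]}]'
cat > look.py <<'E'
from h import *
import sys
m=manip.camera_model("wrist"); s=manip.observe(); im=manip.snapshot("wrist"); cv2.imwrite(f"pics/{sys.argv[1]}.png",im)
for c in blobs(im.min(2)>150,500,20000):
    r=rect(m,cv2.convexHull(c),.014)
    if r[1][0]<110 and r[1][1]>50: print(cv2.boundingRect(c),r)
R=np.array(s["ee_rot"]); print(s["eef_pos"],np.degrees(np.arctan2(R[1,0],R[0,0])))
E
python3 look.py w7
```

```text
time_s: 26.2
eef_pos: [0.4708, 0.1943, 0.3212]
ee_rot: [[-0.992, -0.122, -0.0], [-0.122, 0.992, -0.0], [0.0, -0.0, -1.0]]
contact_force: [0.3, -1.2, 1.0]
width: 0.999
grasp_force: 0.0
(17, 356, 34, 31) (array([ 942.3, -300.7]), array([74.6, 57.3]), 7.499500751495361)
(379, 341, 40, 22) (array([806.1, 383.7]), array([59.1, 58.6]), 71.80123138427734)
(305, 268, 39, 34) (array([682.6, 227.7]), array([66. , 65.8]), -82.93166971206665)
(330, 204, 52, 59) (array([581.6, 267.4]), array([91. , 60.2]), 27.932279586791992)
(258, 193, 46, 58) (array([576.3, 142.3]), array([91.1, 60.4]), -5.890106201171875)
(354, 116, 43, 46) (array([427.7, 271.9]), array([60.4, 60.1]), -76.83195400238037)
(130, 0, 63, 44) (array([297.5, -34.4]), array([68.5, 56.6]), 63.76519012451172)
[0.47084943 0.19434749 0.32116979] -172.97204744233696
```

```bash
python3 -m pendant '[{"grip":0,"translation":[-0.0215,0.039,-0.04],"dr":[0,0,0.1077]},{"grip":0,"translation":[-0.0216,0.0387,-0.04],"dr":[0,0,0]},{"grip":0.3,"translation":[0,0,-0.05],"dr":[0,0,0]},{"grip":0.3,"translation":[0,0,-0.05],"dr":[0,0,0]},{"grip":0.3,"translation":[0,0,-0.05],"dr":[0,0,0]},{"grip":0.3,"translation":[0,0,-0.04],"dr":[0,0,0]},{"grip":0.3,"translation":[0,0,-0.02],"dr":[0,0,0]},{"grip":0.3,"translation":[0,0,-0.0152],"dr":[0,0,0]},{"grip":0.3,"translation":[0,0,0],"dr":[0,0,0]},{"grip":1,"translation":[0,0,0],"dr":[0,0,0]},{"grip":1,"translation":[0,0,0],"dr":[0,0,0]},{"grip":1,"translation":[0,0,0],"dr":[0,0,0]},{"grip":1,"translation":[0,0,0],"dr":[0,0,0]},{"grip":1,"translation":[0,0,0],"dr":[0,0,0]},{"grip":1,"translation":[0,0,0],"dr":[0,0,0]}]'
```

```text
time_s: 28.12
eef_pos: [0.4287, 0.2726, 0.0167]
ee_rot: [[-0.974, -0.228, 0.001], [-0.228, 0.974, 0.001], [-0.001, 0.0, -1.0]]
contact_force: [-1.3, -1.8, 12.6]
width: 0.151
grasp_force: 59.3
```

```bash
python3 -m pendant '[{"grip":1,"translation":[0,0,0.02],"dr":[0,0,0]},{"grip":1,"translation":[0,0,0.04],"dr":[0,0,0]},{"grip":1,"translation":[0,0,0.04],"dr":[0,0,0]},{"grip":1,"translation":[0.0066,-0.0427,0],"dr":[0,0,-0.0462]},{"grip":1,"translation":[0.0066,-0.0427,0],"dr":[0,0,-0.0462]},{"grip":1,"translation":[0.0066,-0.0427,0],"dr":[0,0,-0.0462]},{"grip":1,"translation":[0.0066,-0.0427,0],"dr":[0,0,-0.0462]},{"grip":1,"translation":[0.0066,-0.0427,0],"dr":[0,0,-0.0462]},{"grip":1,"translation":[0.0066,-0.0427,0],"dr":[0,0,-0.0462]},{"grip":1,"translation":[0.0066,-0.0427,0],"dr":[0,0,-0.0462]},{"grip":1,"translation":[0.0066,-0.0427,0],"dr":[0,0,-0.0462]},{"grip":1,"translation":[0.0066,-0.0427,0],"dr":[0,0,-0.0462]},{"grip":1,"translation":[0,0,0],"dr":[0,0,0]},{"grip":1,"translation":[0,0,0],"dr":[0,0,0]}]'
```

```text
time_s: 29.88
eef_pos: [0.4873, -0.1117, 0.1158]
ee_rot: [[-0.983, 0.185, -0.0], [0.185, 0.983, 0.0], [0.0, 0.0, -1.0]]
contact_force: [0.2, 0.6, -2.2]
width: 0.149
grasp_force: 59.5
```

```bash
python3 -m pendant '[{"grip":1,"translation":[0.0005,-0.0003,-0.03],"dr":[0,0,0]},{"grip":1,"translation":[0,0,-0.02],"dr":[0,0,0]},{"grip":1,"translation":[0,0,-0.003],"dr":[0,0,0]},{"grip":1,"translation":[0,0,-0.002],"dr":[0,0,0]},{"grip":1,"translation":[0,0,-0.002],"dr":[0,0,0]},{"grip":1,"translation":[0,0,-0.002],"dr":[0,0,0]},{"grip":1,"translation":[0,0,0],"dr":[0,0,0]}]'
python3 -m pendant '[{"grip":1,"translation":[0,0,-0.002],"dr":[0,0,0]},{"grip":1,"translation":[0,0,-0.002],"dr":[0,0,0]},{"grip":1,"translation":[0,0,-0.002],"dr":[0,0,0]},{"grip":1,"translation":[0,0,0],"dr":[0,0,0]}]'
python3 -m pendant '[{"grip":1,"translation":[0,0,-0.002],"dr":[0,0,0]},{"grip":1,"translation":[0,0,-0.002],"dr":[0,0,0]},{"grip":1,"translation":[0,0,-0.001],"dr":[0,0,0]},{"grip":1,"translation":[0,0,0],"dr":[0,0,0]}]'
```

```text
time_s: 30.75
eef_pos: [0.4882, -0.1123, 0.0569]
ee_rot: [[-0.983, 0.185, 0.0], [0.185, 0.983, -0.0], [-0.0, -0.0, -1.0]]
contact_force: [0.3, -0.4, -2.2]
width: 0.15
grasp_force: 59.4
time_s: 31.25
eef_pos: [0.4883, -0.1123, 0.0505]
ee_rot: [[-0.983, 0.185, 0.0], [0.185, 0.983, -0.0], [-0.0, -0.0, -1.0]]
contact_force: [0.9, -0.7, -1.3]
width: 0.153
grasp_force: 59.8
time_s: 31.75
eef_pos: [0.4884, -0.1123, 0.0473]
ee_rot: [[-0.983, 0.185, 0.001], [0.185, 0.983, -0.0], [-0.001, -0.0, -1.0]]
contact_force: [-9.0, 2.5, 47.7]
width: 0.151
grasp_force: 66.7
```

```bash
python3 -m pendant '[{"grip":1,"translation":[0,0,0.002],"dr":[0,0,0]},{"grip":0.6,"translation":[0,0,0],"dr":[0,0,0]},{"grip":0.6,"translation":[0,0,0],"dr":[0,0,0]},{"grip":0.6,"translation":[0,0,0],"dr":[0,0,0]},{"grip":0.6,"translation":[0,0,0.015],"dr":[0,0,0]},{"grip":0.6,"translation":[0,0,0.03],"dr":[0,0,0]},{"grip":0.6,"translation":[0,0,0.05],"dr":[0,0,0]},{"grip":0.4,"translation":[0,0,0.05],"dr":[0,0,0]},{"grip":0.3,"translation":[0,0,0.05],"dr":[0,0,0]},{"grip":0,"translation":[0.004,0.046,0.02],"dr":[0,0,0.017]},{"grip":0,"translation":[0.004,0.046,0.02],"dr":[0,0,0.017]},{"grip":0,"translation":[0.004,0.046,0.02],"dr":[0,0,0.017]},{"grip":0,"translation":[0,0.046,0.02],"dr":[0,0,0.017]},{"grip":0,"translation":[0,0.046,0],"dr":[0,0,0.015]},{"grip":0,"translation":[0,0.046,0],"dr":[0,0,0]},{"grip":0,"translation":[0,0,0],"dr":[0,0,0]},{"grip":0,"translation":[0,0,0],"dr":[0,0,0]}]'
python3 look.py w8
```

```text
time_s: 33.88
eef_pos: [0.4998, 0.1636, 0.3233]
ee_rot: [[-0.995, 0.102, 0.0], [0.102, 0.995, -0.0], [-0.0, -0.0, -1.0]]
contact_force: [-0.0, 0.3, -1.0]
width: 0.999
grasp_force: 0.0
(372, 335, 52, 39) (array([865.1, 264.4]), array([96.7, 80.3]), -32.39501190185547)
(255, 285, 45, 36) (array([743.1,  63.4]), array([75.7, 74.3]), -46.64946746826172)
(349, 246, 40, 36) (array([681.9, 228. ]), array([67. , 66.2]), -4.151832580566406)
(292, 183, 39, 54) (array([576.4, 142.2]), array([89.5, 60.4]), -5.834747314453125)
(360, 173, 60, 64) (array([581.7, 267.3]), array([90.9, 60.3]), 27.978473663330078)
(127, 0, 58, 57) (array([297.2, -33.8]), array([68.6, 57.3]), 62.698883056640625)
[0.49982393 0.16356054 0.32325814] 174.14474346656252
```

```bash
python3 -m pendant '[{"grip":0,"translation":[0.038,-0.0107,-0.04],"dr":[0,0,0]},{"grip":0,"translation":[0.0385,-0.0107,-0.04],"dr":[0,0,0]},{"grip":0.3,"translation":[0,0,-0.05],"dr":[0,0,0]},{"grip":0.3,"translation":[0,0,-0.05],"dr":[0,0,0]},{"grip":0.3,"translation":[0,0,-0.05],"dr":[0,0,0]},{"grip":0.3,"translation":[0,0,-0.04],"dr":[0,0,0]},{"grip":0.3,"translation":[0,0,-0.02],"dr":[0,0,0]},{"grip":0.3,"translation":[0,0,-0.0172],"dr":[0,0,0]},{"grip":0.3,"translation":[0,0,0],"dr":[0,0,0]},{"grip":1,"translation":[0,0,0],"dr":[0,0,0]},{"grip":1,"translation":[0,0,0],"dr":[0,0,0]},{"grip":1,"translation":[0,0,0],"dr":[0,0,0]},{"grip":1,"translation":[0,0,0],"dr":[0,0,0]},{"grip":1,"translation":[0,0,0],"dr":[0,0,0]},{"grip":1,"translation":[0,0,0],"dr":[0,0,0]}]'
```

```text
time_s: 35.8
eef_pos: [0.5772, 0.1424, 0.0166]
ee_rot: [[-0.995, 0.103, 0.001], [0.103, 0.995, 0.0], [-0.001, 0.0, -1.0]]
contact_force: [-1.3, -2.4, 9.4]
width: 0.15
grasp_force: 59.7
```

```bash
python3 -m pendant '[{"grip":1,"translation":[0,0,0.02],"dr":[0,0,0]},{"grip":1,"translation":[0,0,0.04],"dr":[0,0,0]},{"grip":1,"translation":[0,0,0.04],"dr":[0,0,0]},{"grip":1,"translation":[0.0013,-0.0427,0],"dr":[0,0,-0.0092]},{"grip":1,"translation":[0.0013,-0.0427,0],"dr":[0,0,-0.0092]},{"grip":1,"translation":[0.0013,-0.0427,0],"dr":[0,0,-0.0092]},{"grip":1,"translation":[0.0013,-0.0427,0],"dr":[0,0,-0.0092]},{"grip":1,"translation":[0.0013,-0.0427,0],"dr":[0,0,-0.0092]},{"grip":1,"translation":[0.0013,-0.0427,0],"dr":[0,0,-0.0092]},{"grip":1,"translation":[0.0013,-0.0427,0],"dr":[0,0,-0.0092]},{"grip":1,"translation":[0.0013,-0.0427,0],"dr":[0,0,-0.0092]},{"grip":1,"translation":[0.0013,-0.0427,0],"dr":[0,0,-0.0092]},{"grip":1,"translation":[0,0,0],"dr":[0,0,0]},{"grip":1,"translation":[0,0,0],"dr":[0,0,0]}]'
```

```text
time_s: 37.55
eef_pos: [0.588, -0.2416, 0.1155]
ee_rot: [[-0.983, 0.185, -0.0], [0.185, 0.983, 0.0], [0.0, 0.0, -1.0]]
contact_force: [-0.7, -0.1, -2.8]
width: 0.147
grasp_force: 59.2
```

```bash
python3 -m pendant '[{"grip":1,"translation":[0.001,-0.0004,-0.03],"dr":[0,0,0]},{"grip":1,"translation":[0,0,-0.02],"dr":[0,0,0]},{"grip":1,"translation":[0,0,-0.003],"dr":[0,0,0]},{"grip":1,"translation":[0,0,-0.002],"dr":[0,0,0]},{"grip":1,"translation":[0,0,-0.002],"dr":[0,0,0]},{"grip":1,"translation":[0,0,-0.002],"dr":[0,0,0]},{"grip":1,"translation":[0,0,0],"dr":[0,0,0]}]'
python3 -m pendant '[{"grip":1,"translation":[0,0,-0.002],"dr":[0,0,0]},{"grip":1,"translation":[0,0,-0.002],"dr":[0,0,0]},{"grip":1,"translation":[0,0,-0.002],"dr":[0,0,0]},{"grip":1,"translation":[0,0,0],"dr":[0,0,0]}]'
python3 -m pendant '[{"grip":1,"translation":[0,0,-0.002],"dr":[0,0,0]},{"grip":1,"translation":[0,0,-0.002],"dr":[0,0,0]},{"grip":1,"translation":[0,0,-0.001],"dr":[0,0,0]},{"grip":1,"translation":[0,0,0],"dr":[0,0,0]}]'
```

```text
time_s: 38.42
eef_pos: [0.5894, -0.2424, 0.0566]
ee_rot: [[-0.983, 0.185, 0.0], [0.185, 0.983, -0.0], [-0.0, -0.0, -1.0]]
contact_force: [-0.1, -0.6, -2.3]
width: 0.15
grasp_force: 59.1
time_s: 38.92
eef_pos: [0.5895, -0.2425, 0.0504]
ee_rot: [[-0.983, 0.185, 0.0], [0.185, 0.983, -0.0], [-0.0, -0.0, -1.0]]
contact_force: [0.6, -1.4, 0.0]
width: 0.146
grasp_force: 59.8
time_s: 39.42
eef_pos: [0.5897, -0.2425, 0.0473]
ee_rot: [[-0.983, 0.185, 0.001], [0.185, 0.983, -0.001], [-0.001, -0.0, -1.0]]
contact_force: [-8.5, 2.4, 35.0]
width: 0.153
grasp_force: 64.5
```

```bash
python3 -m pendant '[{"grip":1,"translation":[0,0,0.002],"dr":[0,0,0]},{"grip":0.6,"translation":[0,0,0],"dr":[0,0,0]},{"grip":0.6,"translation":[0,0,0],"dr":[0,0,0]},{"grip":0.6,"translation":[0,0,0],"dr":[0,0,0]},{"grip":0.6,"translation":[0,0,0.015],"dr":[0,0,0]},{"grip":0.6,"translation":[0,0,0.03],"dr":[0,0,0]},{"grip":0.6,"translation":[0,0,0.05],"dr":[0,0,0]},{"grip":0.4,"translation":[0,0,0.05],"dr":[0,0,0]},{"grip":0.3,"translation":[0,0,0.05],"dr":[0,0,0]},{"grip":0,"translation":[-0.008,0.048,0.02],"dr":[0,0,0.0748]},{"grip":0,"translation":[-0.008,0.048,0.02],"dr":[0,0,0.0748]},{"grip":0,"translation":[-0.008,0.048,0.02],"dr":[0,0,0.0748]},{"grip":0,"translation":[-0.008,0.048,0.02],"dr":[0,0,0.0748]},{"grip":0,"translation":[-0.008,0.048,0],"dr":[0,0,0.0748]},{"grip":0,"translation":[-0.008,0.048,0],"dr":[0,0,0.0748]},{"grip":0,"translation":[-0.008,0.048,0],"dr":[0,0,0.0748]},{"grip":0,"translation":[-0.008,0.048,0],"dr":[0,0,0.0748]},{"grip":0,"translation":[-0.008,0.048,0],"dr":[0,0,0.0748]},{"grip":0,"translation":[0,0,0],"dr":[0,0,0]},{"grip":0,"translation":[0,0,0],"dr":[0,0,0]}]'
python3 look.py w9
```

```text
time_s: 41.92
eef_pos: [0.5172, 0.1895, 0.3231]
ee_rot: [[-0.883, -0.469, 0.001], [-0.469, 0.883, -0.0], [-0.0, -0.0, -1.0]]
contact_force: [0.5, 0.0, -0.1]
width: 0.996
grasp_force: 0.0
(602, 364, 38, 36) (array([625.9, 928. ]), array([78.8, 77.6]), -4.564949035644531)
(275, 240, 40, 36) (array([682.2, 228.1]), array([65.9, 65.9]), -62.444183349609375)
(168, 223, 47, 42) (array([739. ,  66.4]), array([75.2, 74.7]), -62.02128219604492)
(331, 207, 38, 52) (array([599.8, 287.2]), array([90.6, 59.9]), 27.97714614868164)
[0.51720343 0.18947951 0.32314702] -152.0596210256028
```

Plate D has been knocked to (0.600, 0.287), with its yaw unchanged. I'll pick it up there.

```bash
python3 -m pendant '[{"grip":0,"translation":[0.0413,0.0488,0],"dr":[0,0,0]},{"grip":0,"translation":[0.0413,0.0489,-0.03],"dr":[0,0,0]},{"grip":0.3,"translation":[0,0,-0.05],"dr":[0,0,0]},{"grip":0.3,"translation":[0,0,-0.05],"dr":[0,0,0]},{"grip":0.3,"translation":[0,0,-0.05],"dr":[0,0,0]},{"grip":0.3,"translation":[0,0,-0.05],"dr":[0,0,0]},{"grip":0.3,"translation":[0,0,-0.04],"dr":[0,0,0]},{"grip":0.3,"translation":[0,0,-0.02],"dr":[0,0,0]},{"grip":0.3,"translation":[0,0,-0.0165],"dr":[0,0,0]},{"grip":0.3,"translation":[0,0,0],"dr":[0,0,0]},{"grip":1,"translation":[0,0,0],"dr":[0,0,0]},{"grip":1,"translation":[0,0,0],"dr":[0,0,0]},{"grip":1,"translation":[0,0,0],"dr":[0,0,0]},{"grip":1,"translation":[0,0,0],"dr":[0,0,0]},{"grip":1,"translation":[0,0,0],"dr":[0,0,0]},{"grip":1,"translation":[0,0,0],"dr":[0,0,0]}]'
```

```text
time_s: 43.98
eef_pos: [0.5948, 0.281, 0.0207]
ee_rot: [[-0.883, -0.469, 0.002], [-0.469, 0.883, 0.001], [-0.002, -0.0, -1.0]]
contact_force: [-1.6, 0.7, 8.4]
width: 0.151
grasp_force: 59.6
```

The last move fell short, leaving the grip about 7 mm off along the bar. I'll open, correct and grip again.

```bash
python3 -m pendant '[{"grip":0.4,"translation":[0,0,0],"dr":[0,0,0]},{"grip":0.4,"translation":[0,0,0],"dr":[0,0,0]},{"grip":0.4,"translation":[0,0,0],"dr":[0,0,0]},{"grip":0.4,"translation":[0.0032,0.0017,0],"dr":[0,0,0]},{"grip":0.4,"translation":[0.0032,0.0017,-0.004],"dr":[0,0,0]},{"grip":0.4,"translation":[0,0,0],"dr":[0,0,0]},{"grip":1,"translation":[0,0,0],"dr":[0,0,0]},{"grip":1,"translation":[0,0,0],"dr":[0,0,0]},{"grip":1,"translation":[0,0,0],"dr":[0,0,0]},{"grip":1,"translation":[0,0,0],"dr":[0,0,0]},{"grip":1,"translation":[0,0,0],"dr":[0,0,0]},{"grip":1,"translation":[0,0,0],"dr":[0,0,0]}]'
```

```text
time_s: 45.48
eef_pos: [0.6007, 0.284, 0.0157]
ee_rot: [[-0.884, -0.468, 0.0], [-0.468, 0.884, 0.0], [-0.0, -0.0, -1.0]]
contact_force: [-2.5, 0.2, 5.7]
width: 0.149
grasp_force: 59.8
```

```bash
python3 -m pendant '[{"grip":1,"translation":[0,0,0.02],"dr":[0,0,0]},{"grip":1,"translation":[0,0,0.04],"dr":[0,0,0]},{"grip":1,"translation":[0,0,0.05],"dr":[0,0,0]},{"grip":1,"translation":[0.0008,-0.0419,0],"dr":[0,0,-0.0673]},{"grip":1,"translation":[0.0008,-0.0419,0],"dr":[0,0,-0.0673]},{"grip":1,"translation":[0.0008,-0.0419,0],"dr":[0,0,-0.0673]},{"grip":1,"translation":[0.0008,-0.0419,0],"dr":[0,0,-0.0673]},{"grip":1,"translation":[0.0008,-0.0419,0],"dr":[0,0,-0.0673]},{"grip":1,"translation":[0.0008,-0.0419,0],"dr":[0,0,-0.0673]},{"grip":1,"translation":[0.0008,-0.0419,0],"dr":[0,0,-0.0673]},{"grip":1,"translation":[0.0008,-0.0419,0],"dr":[0,0,-0.0673]},{"grip":1,"translation":[0.0008,-0.0419,0],"dr":[0,0,-0.0673]},{"grip":1,"translation":[0.0008,-0.0419,0],"dr":[0,0,-0.0673]},{"grip":1,"translation":[0,0,0],"dr":[0,0,0]},{"grip":1,"translation":[0,0,0],"dr":[0,0,0]}]'
```

```text
time_s: 47.35
eef_pos: [0.6085, -0.1348, 0.1261]
ee_rot: [[-0.983, 0.185, 0.0], [0.185, 0.983, 0.0], [-0.0, 0.0, -1.0]]
contact_force: [-0.1, 0.6, -3.0]
width: 0.148
grasp_force: 59.0
```

```bash
python3 -m pendant '[{"grip":1,"translation":[0,-0.0002,-0.04],"dr":[0,0,0]},{"grip":1,"translation":[0,0,-0.02],"dr":[0,0,0]},{"grip":1,"translation":[0,0,-0.003],"dr":[0,0,0]},{"grip":1,"translation":[0,0,-0.002],"dr":[0,0,0]},{"grip":1,"translation":[0,0,-0.002],"dr":[0,0,0]},{"grip":1,"translation":[0,0,-0.002],"dr":[0,0,0]},{"grip":1,"translation":[0,0,0],"dr":[0,0,0]}]'
python3 -m pendant '[{"grip":1,"translation":[0,0,-0.002],"dr":[0,0,0]},{"grip":1,"translation":[0,0,-0.002],"dr":[0,0,0]},{"grip":1,"translation":[0,0,-0.002],"dr":[0,0,0]},{"grip":1,"translation":[0,0,0],"dr":[0,0,0]}]'
python3 -m pendant '[{"grip":1,"translation":[0,0,-0.002],"dr":[0,0,0]},{"grip":1,"translation":[0,0,-0.002],"dr":[0,0,0]},{"grip":1,"translation":[0,0,-0.001],"dr":[0,0,0]},{"grip":1,"translation":[0,0,0],"dr":[0,0,0]}]'
```

```text
time_s: 48.22
eef_pos: [0.6087, -0.1352, 0.0567]
ee_rot: [[-0.983, 0.185, 0.0], [0.185, 0.983, -0.0], [-0.0, -0.0, -1.0]]
contact_force: [-0.9, -0.0, -1.9]
width: 0.151
grasp_force: 59.0
time_s: 48.72
eef_pos: [0.6088, -0.1353, 0.0505]
ee_rot: [[-0.983, 0.185, 0.0], [0.185, 0.983, -0.0], [-0.0, -0.0, -1.0]]
contact_force: [-0.6, -0.5, 1.1]
width: 0.148
grasp_force: 59.5
time_s: 49.22
eef_pos: [0.6089, -0.1353, 0.0465]
ee_rot: [[-0.983, 0.184, 0.001], [0.184, 0.983, -0.0], [-0.001, -0.0, -1.0]]
contact_force: [-4.6, 0.6, 19.2]
width: 0.148
grasp_force: 62.1
```

```bash
python3 -m pendant '[{"grip":1,"translation":[0,0,-0.001],"dr":[0,0,0]},{"grip":1,"translation":[0,0,0],"dr":[0,0,0]}]'
python3 -m pendant '[{"grip":1,"translation":[0,0,0.003],"dr":[0,0,0]},{"grip":0.6,"translation":[0,0,0],"dr":[0,0,0]},{"grip":0.6,"translation":[0,0,0],"dr":[0,0,0]},{"grip":0.6,"translation":[0,0,0],"dr":[0,0,0]},{"grip":0.6,"translation":[0,0,0.015],"dr":[0,0,0]},{"grip":0.6,"translation":[0,0,0.03],"dr":[0,0,0]},{"grip":0.6,"translation":[0,0,0.05],"dr":[0,0,0]},{"grip":0.4,"translation":[0,0,0.05],"dr":[0,0,0]},{"grip":0,"translation":[0,-0.03,0.04],"dr":[0,0,0]},{"grip":0,"translation":[0,0,0],"dr":[0,0,0]},{"grip":0,"translation":[0,0,0],"dr":[0,0,0]}]'
python3 look.py w10; python3 -c "
from h import *
im=cv2.imread('pics/w10.png');cv2.imwrite('pics/c10.png',cv2.resize(im[0:260,150:500],None,fx=2.2,fy=2.2,interpolation=2))"
```

```text
time_s: 49.48
eef_pos: [0.6089, -0.1353, 0.0464]
ee_rot: [[-0.983, 0.184, 0.001], [0.184, 0.983, -0.0], [-0.001, -0.0, -1.0]]
contact_force: [-9.6, 1.0, 34.7]
width: 0.15
grasp_force: 64.3
time_s: 50.85
eef_pos: [0.6082, -0.165, 0.2326]
ee_rot: [[-0.983, 0.185, -0.0], [0.185, 0.983, 0.0], [0.0, 0.0, -1.0]]
contact_force: [0.8, 0.0, -0.9]
width: 0.998
grasp_force: 0.0
(523, 199, 67, 57) (array([734.6, 126.4]), array([78.1, 76.8]), 40.0324592590332)
[ 0.60824863 -0.16502723  0.23258969] 169.33644398605696
```

View pics/c10.png

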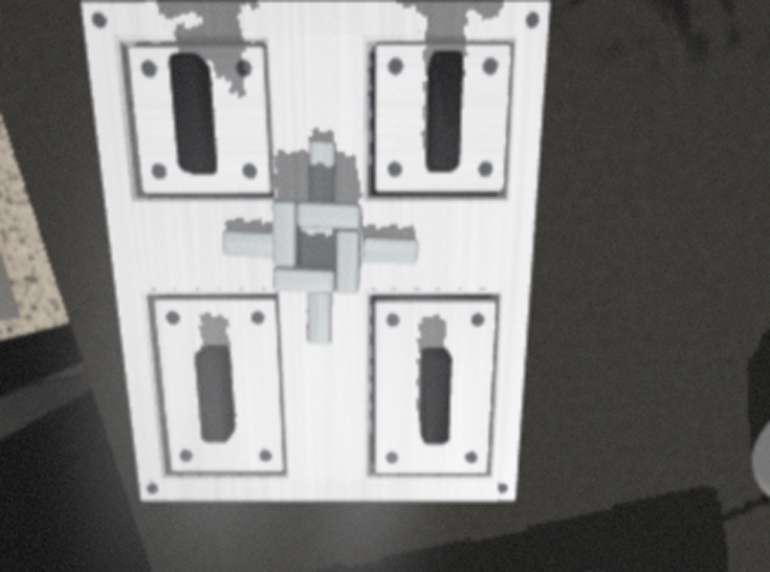

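All four plates sit squarely and flush in their pockets, and the knob's arms still lie along the ribs. Next I'll fetch the key.

```bash
python3 -m pendant '[{"grip":0,"translation":[-0.0089,0.0463,0],"dr":[0,0,-0.002]},{"grip":0,"translation":[-0.0089,0.0463,0],"dr":[0,0,-0.002]},{"grip":0,"translation":[-0.0089,0.0463,0],"dr":[0,0,-0.002]},{"grip":0,"translation":[-0.0089,0.0463,0],"dr":[0,0,-0.002]},{"grip":0,"translation":[-0.0089,0.0463,0],"dr":[0,0,-0.002]},{"grip":0,"translation":[-0.0089,0.0463,0],"dr":[0,0,-0.002]},{"grip":0,"translation":[-0.0089,0.0463,0],"dr":[0,0,-0.002]},{"grip":0,"translation":[-0.0089,0.0463,0],"dr":[0,0,-0.002]},{"grip":0,"translation":[-0.0089,0.0463,0],"dr":[0,0,-0.002]},{"grip":0,"translation":[-0.0089,0.0463,0],"dr":[0,0,-0.002]},{"grip":0,"translation":[-0.0089,0.0463,0],"dr":[0,0,-0.002]},{"grip":0,"translation":[-0.0089,0.0463,0],"dr":[0,0,-0.002]},{"grip":0,"translation":[-0.0089,0.0463,0],"dr":[0,0,-0.002]},{"grip":0,"translation":[0,0,0],"dr":[0,0,0]},{"grip":0,"translation":[0,0,0],"dr":[0,0,0]}]'
python3 look.py w11; python3 -c "
from h import *
im=cv2.imread('pics/w11.png');m=manip.camera_model('wrist');print(pix(m,[[.492,.4357,.103],[.492,.4357,.06]]))
cv2.imwrite('pics/c11.png',cv2.resize(im[60:300,220:420],None,fx=2.4,fy=2.4,interpolation=2))"
```

```text
time_s: 52.78
eef_pos: [0.492, 0.4363, 0.2312]
ee_rot: [[-0.978, 0.209, -0.002], [0.209, 0.978, -0.002], [0.001, -0.002, -1.0]]
contact_force: [0.4, -0.8, -0.2]
width: 1.004
grasp_force: 0.0
[0.49201359 0.43633212 0.23123365] 167.93550172678906
[[318.93253857 195.18193571]
 [319.21088669 183.92046413]]
```

View pics/c11.png

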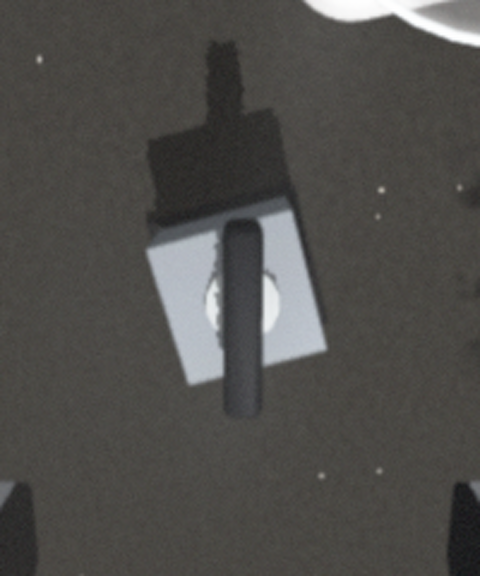

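The key stands upright and lines up with the tool, its handle at about (321,193). I'll go down and grip it.

```bash
python3 -m pendant '[{"grip":0,"translation":[0,0,-0.045],"dr":[0,0,0]},{"grip":0,"translation":[0,0,-0.045],"dr":[0,0,0]},{"grip":0,"translation":[0,0,-0.04],"dr":[0,0,0]},{"grip":0,"translation":[0,0,-0.02],"dr":[0,0,0]},{"grip":0,"translation":[0,0,-0.007],"dr":[0,0,0]},{"grip":0,"translation":[0,0,0],"dr":[0,0,0]},{"grip":1,"translation":[0,0,0],"dr":[0,0,0]},{"grip":1,"translation":[0,0,0],"dr":[0,0,0]},{"grip":1,"translation":[0,0,0],"dr":[0,0,0]},{"grip":1,"translation":[0,0,0],"dr":[0,0,0]},{"grip":1,"translation":[0,0,0],"dr":[0,0,0]},{"grip":1,"translation":[0,0,0],"dr":[0,0,0]},{"grip":1,"translation":[0,0,0],"dr":[0,0,0]}]'
```

```text
time_s: 54.45
eef_pos: [0.493, 0.4366, 0.0759]
ee_rot: [[-0.978, 0.21, 0.0], [0.21, 0.978, -0.0], [-0.0, -0.0, -1.0]]
contact_force: [-0.8, -1.2, 6.2]
width: 0.173
grasp_force: 58.5
```

```bash
python3 -m pendant '[{"grip":1,"translation":[0,0,0.02],"dr":[0,0,0]},{"grip":1,"translation":[0,0,0.04],"dr":[0,0,0]},{"grip":1,"translation":[0,0,0.05],"dr":[0,0,0]},{"grip":1,"translation":[0.0029,-0.0472,0],"dr":[0,0,-0.1189]},{"grip":1,"translation":[0.0029,-0.0472,0],"dr":[0,0,-0.1189]},{"grip":1,"translation":[0.0029,-0.0472,0],"dr":[0,0,-0.1189]},{"grip":1,"translation":[0.0029,-0.0472,0],"dr":[0,0,-0.1189]},{"grip":1,"translation":[0.0029,-0.0472,0],"dr":[0,0,-0.1189]},{"grip":1,"translation":[0.0029,-0.0472,0],"dr":[0,0,-0.1189]},{"grip":1,"translation":[0.0029,-0.0472,0],"dr":[0,0,-0.1189]},{"grip":1,"translation":[0.0029,-0.0472,0],"dr":[0,0,-0.1189]},{"grip":1,"translation":[0.0029,-0.0472,0],"dr":[0,0,-0.1189]},{"grip":1,"translation":[0.0029,-0.0472,0],"dr":[0,0,-0.1189]},{"grip":1,"translation":[0.0029,-0.0472,0],"dr":[0,0,-0.1189]},{"grip":1,"translation":[0.0029,-0.0472,0],"dr":[0,0,-0.1189]},{"grip":1,"translation":[0.0029,-0.0472,0],"dr":[0,0,-0.1189]},{"grip":1,"translation":[0,0,0],"dr":[0,0,0]},{"grip":1,"translation":[0,0,0],"dr":[0,0,0]}]'
```

```text
time_s: 56.7
eef_pos: [0.5306, -0.1769, 0.1862]
ee_rot: [[0.185, 0.983, 0.0], [0.983, -0.185, 0.0], [0.0, 0.0, -1.0]]
contact_force: [-1.1, 0.4, -1.4]
width: 0.174
grasp_force: 58.9
```

```bash
python3 -m pendant '[{"grip":1,"translation":[0.0001,0.0004,-0.03],"dr":[0,0,0]},{"grip":1,"translation":[0,0,-0.01],"dr":[0,0,0]},{"grip":1,"translation":[0,0,-0.003],"dr":[0,0,0]},{"grip":1,"translation":[0,0,-0.003],"dr":[0,0,0]},{"grip":1,"translation":[0,0,-0.003],"dr":[0,0,0]},{"grip":1,"translation":[0,0,0],"dr":[0,0,0]}]'
python3 -m pendant '[{"grip":1,"translation":[0,0,-0.003],"dr":[0,0,0]},{"grip":1,"translation":[0,0,-0.003],"dr":[0,0,0]},{"grip":1,"translation":[0,0,0],"dr":[0,0,0]}]'
python3 -m pendant '[{"grip":1,"translation":[0,0,-0.003],"dr":[0,0,0]},{"grip":1,"translation":[0,0,-0.004],"dr":[0,0,0]},{"grip":1,"translation":[0,0,0],"dr":[0,0,0]}]'
```

```text
time_s: 57.45
eef_pos: [0.5308, -0.1765, 0.1366]
ee_rot: [[0.185, 0.983, 0.0], [0.983, -0.185, -0.0], [-0.0, 0.0, -1.0]]
contact_force: [0.2, -0.2, -1.1]
width: 0.175
grasp_force: 58.9
time_s: 57.82
eef_pos: [0.5306, -0.1764, 0.1302]
ee_rot: [[0.185, 0.983, -0.001], [0.983, -0.185, 0.0], [0.0, -0.001, -1.0]]
contact_force: [-0.6, -0.4, -1.7]
width: 0.179
grasp_force: 58.9
time_s: 58.2
eef_pos: [0.5305, -0.1764, 0.1231]
ee_rot: [[0.185, 0.983, -0.001], [0.983, -0.185, 0.0], [0.0, -0.001, -1.0]]
contact_force: [-0.3, -0.8, -1.6]
width: 0.173
grasp_force: 58.9
```

```bash
python3 -m pendant '[{"grip":1,"translation":[0,0,0],"dr":[0,0,-0.12]},{"grip":1,"translation":[0,0,0],"dr":[0,0,-0.12]},{"grip":1,"translation":[0,0,0],"dr":[0,0,-0.12]},{"grip":1,"translation":[0,0,0],"dr":[0,0,-0.12]},{"grip":1,"translation":[0,0,0],"dr":[0,0,-0.12]},{"grip":1,"translation":[0,0,0],"dr":[0,0,-0.12]},{"grip":1,"translation":[0,0,0],"dr":[0,0,-0.12]},{"grip":1,"translation":[0,0,0],"dr":[0,0,-0.06]},{"grip":1,"translation":[0,0,0],"dr":[0,0,0]}]'
python3 -c "
from h import *;s=manip.observe();print(s['wrist_torque'])"
python3 -m pendant '[{"grip":1,"translation":[0,0,0],"dr":[0,0,-0.05]},{"grip":1,"translation":[0,0,0],"dr":[0,0,-0.05]},{"grip":1,"translation":[0,0,0],"dr":[0,0,-0.04]},{"grip":1,"translation":[0,0,0],"dr":[0,0,0]}]'
python3 -c "
from h import *;s=manip.observe();print(s['wrist_torque'])
im=manip.snapshot('wrist');cv2.imwrite('pics/w12.png',im)"
```

```text
time_s: 59.32
eef_pos: [0.5307, -0.1768, 0.1235]
ee_rot: [[0.885, 0.466, -0.0], [0.466, -0.885, -0.0], [-0.0, 0.0, -1.0]]
contact_force: [-1.4, -4.8, -1.8]
width: 0.176
grasp_force: 58.9
[-0.96832157  0.34994488  0.02761528]
time_s: 59.82
eef_pos: [0.5307, -0.1768, 0.1235]
ee_rot: [[0.941, 0.339, -0.0], [0.339, -0.941, -0.0], [-0.0, 0.0, -1.0]]
contact_force: [-2.6, -3.7, -2.0]
width: 0.174
grasp_force: 58.9
[-1.05258476  0.44799664 -0.01718602]
```

View pics/w12.png

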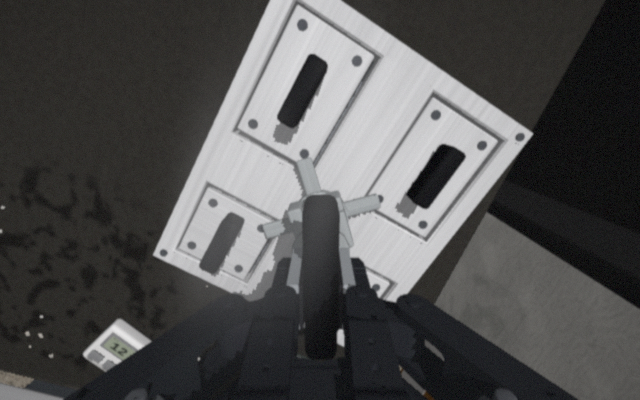

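The knob's arms now lie over the plate corners, about 14° past the key, which puts the knob near 0.79 rad: locked. I'll back the key off within its play, lift it and return it.

```bash
python3 -m pendant '[{"grip":1,"translation":[0,0,0],"dr":[0,0,0.1]},{"grip":1,"translation":[0,0,0],"dr":[0,0,0.05]},{"grip":1,"translation":[0,0,0.015],"dr":[0,0,0]},{"grip":1,"translation":[0,0,0.03],"dr":[0,0,0]},{"grip":1,"translation":[0,0,0.02],"dr":[0,0,0]}]'
python3 -m pendant '[{"grip":1,"translation":[-0.0025,0.0409,0],"dr":[0,0,0.1623]},{"grip":1,"translation":[-0.0025,0.0409,0],"dr":[0,0,0.1623]},{"grip":1,"translation":[-0.0025,0.0409,0],"dr":[0,0,0.1623]},{"grip":1,"translation":[-0.0025,0.0409,0],"dr":[0,0,0.1623]},{"grip":1,"translation":[-0.0025,0.0409,0],"dr":[0,0,0.1623]},{"grip":1,"translation":[-0.0025,0.0409,0],"dr":[0,0,0.1623]},{"grip":1,"translation":[-0.0025,0.0409,0],"dr":[0,0,0.1623]},{"grip":1,"translation":[-0.0025,0.0409,0],"dr":[0,0,0.1623]},{"grip":1,"translation":[-0.0025,0.0409,0],"dr":[0,0,0.1623]},{"grip":1,"translation":[-0.0025,0.0409,0],"dr":[0,0,0.1623]},{"grip":1,"translation":[-0.0025,0.0409,0],"dr":[0,0,0.1623]},{"grip":1,"translation":[-0.0025,0.0409,0],"dr":[0,0,0.1623]},{"grip":1,"translation":[-0.0025,0.0409,0],"dr":[0,0,0.1623]},{"grip":1,"translation":[-0.0025,0.0409,0],"dr":[0,0,0.1623]},{"grip":1,"translation":[-0.0025,0.0409,0],"dr":[0,0,0.1623]},{"grip":1,"translation":[0,0,0],"dr":[0,0,0]},{"grip":1,"translation":[0,0,0],"dr":[0,0,0]}]'
```

```text
time_s: 60.5
eef_pos: [0.5312, -0.1765, 0.1907]
ee_rot: [[0.881, 0.474, 0.001], [0.474, -0.881, -0.0], [0.001, 0.001, -1.0]]
contact_force: [-0.2, 0.2, -2.9]
width: 0.177
grasp_force: 59.1
time_s: 62.62
eef_pos: [0.4929, 0.4368, 0.189]
ee_rot: [[-0.977, 0.212, -0.0], [0.212, 0.977, -0.0], [0.0, -0.0, -1.0]]
contact_force: [0.4, -0.1, -2.3]
width: 0.181
grasp_force: 59.1
```

```bash
python3 -m pendant '[{"grip":1,"translation":[0,0,-0.04],"dr":[0,0,0]},{"grip":1,"translation":[0,0,-0.018],"dr":[0,0,0]},{"grip":1,"translation":[0,0,-0.004],"dr":[0,0,0]},{"grip":1,"translation":[0,0,-0.004],"dr":[0,0,0]},{"grip":1,"translation":[0,0,-0.004],"dr":[0,0,0]},{"grip":1,"translation":[0,0,-0.004],"dr":[0,0,0]},{"grip":1,"translation":[0,0,0],"dr":[0,0,0]}]'
python3 -m pendant '[{"grip":1,"translation":[0,0,-0.01],"dr":[0,0,0]},{"grip":1,"translation":[0,0,-0.01],"dr":[0,0,0]},{"grip":1,"translation":[0,0,-0.008],"dr":[0,0,0]},{"grip":1,"translation":[0,0,-0.006],"dr":[0,0,0]},{"grip":1,"translation":[0,0,-0.004],"dr":[0,0,0]},{"grip":1,"translation":[0,0,0],"dr":[0,0,0]},{"grip":1,"translation":[0,0,0],"dr":[0,0,0]}]'
```

```text
time_s: 63.5
eef_pos: [0.4931, 0.4369, 0.1143]
ee_rot: [[-0.977, 0.211, -0.0], [0.211, 0.977, -0.0], [0.0, -0.0, -1.0]]
contact_force: [0.4, 0.2, -2.1]
width: 0.173
grasp_force: 59.2
time_s: 64.38
eef_pos: [0.493, 0.4368, 0.0763]
ee_rot: [[-0.977, 0.211, -0.0], [0.211, 0.977, -0.0], [0.0, -0.0, -1.0]]
contact_force: [-2.5, -2.5, -4.1]
width: 0.176
grasp_force: 58.8
```

Release, retreat, and check everything from above.

```bash
python3 -m pendant '[{"grip":0,"translation":[0,0,0],"dr":[0,0,0]},{"grip":0,"translation":[0,0,0],"dr":[0,0,0]},{"grip":0,"translation":[0,0,0],"dr":[0,0,0]},{"grip":0,"translation":[0,0,0],"dr":[0,0,0]},{"grip":0,"translation":[0,0,0],"dr":[0,0,0]},{"grip":0,"translation":[0,0,0.03],"dr":[0,0,0]},{"grip":0,"translation":[0,0,0.05],"dr":[0,0,0]},{"grip":0,"translation":[0,0,0.05],"dr":[0,0,0]},{"grip":0,"translation":[0,-0.045,0.03],"dr":[0,0,0]},{"grip":0,"translation":[0,-0.045,0.03],"dr":[0,0,0]},{"grip":0,"translation":[0,-0.045,0.03],"dr":[0,0,0]},{"grip":0,"translation":[0,-0.05,0.03],"dr":[0,0,0]},{"grip":0,"translation":[0,-0.05,0],"dr":[0,0,0]},{"grip":0,"translation":[0,0,0],"dr":[0,0,0]},{"grip":0,"translation":[0,0,0],"dr":[0,0,0]}]'
python3 -c "
from h import *
cv2.imwrite('pics/w13.png',manip.snapshot('wrist'))"
```

```text
time_s: 66.25
eef_pos: [0.4933, 0.2021, 0.3266]
ee_rot: [[-0.977, 0.212, 0.0], [0.212, 0.977, 0.0], [-0.0, 0.0, -1.0]]
contact_force: [-0.0, 1.1, -0.0]
width: 1.001
grasp_force: 0.0
```

View pics/w13.png

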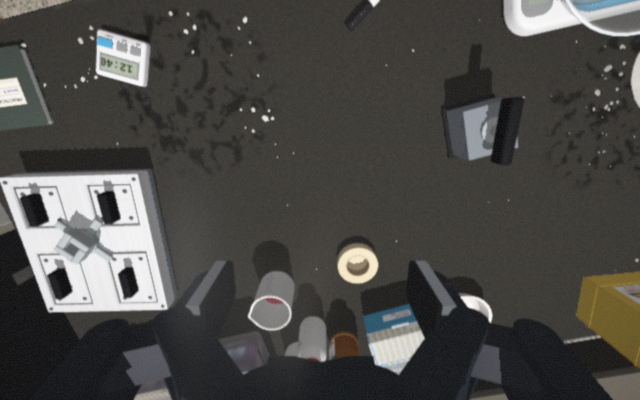

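The plates are loaded, the knob at (82,237) is turned with its arms over the plate corners, and the key is home in its stand at about (507,130). The beaker and tape are where they were, and the arm is clear of everything.

```bash
python3 -c "
from bench import manip
print(manip.hand_in())"
```

```text
the job is handed in; nothing more can be done
None
```

The job is handed in, but `hand_in()` returned no verdict; in the last view all four plates are pressed level in pockets of their size, the knob is locked (about 0.79 rad by the image), the key is upright in its stand, and the beaker and tape are undisturbed.

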